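Open the double-leaf bench safe

ROBOT

A 7-joint arm with a two-finger parallel gripper is mounted at the origin on a cart in front of the work surface, level with it; the furniture and walls round the work are solid. World frame = base frame: x ahead of the robot, y to its left, z up, the work surface at z = 0. Lengths are in m, angles in rad, forces in N, time in s.
With the tool pointing down it reaches from about 0.425 to 0.8 m from the base axis. Payload 8.3 kg.
Tool frame: the origin (TCP) lies between the finger pads; the fingertips stand 11 mm ahead of it and the grasp point (between the pads) lies 8 mm behind it (manip.tip_extent is the distance from the TCP to the fingertips, in m); z points along the fingers, y is the direction in which the jaws open and shut (so a half turn about z gives the same grasp; the last joint's range is limited). The gripper opens to 85 mm and grips with 20 to 120 N. Pads are 22 mm wide; open, the fingers measure 114 mm over their backs; the gripper's body (76 mm by 85 mm) begins 54 mm behind the grasp point. The pads swing forward as they close: fully open they stand 13 mm farther back than shut.
Start: joints at [1.214, 0.383, 0.016, 1.37, -0.006, 1.388, -0.046], TCP at [0.181, -0.598, 0.22] pointing down, gripper open.
Joint ranges: [-2.95, 2.95], [-0.25, 2.06], [-1.52, 1.56], [0.18, 2.33], [-1.44, 4.58], [0.02, 2.06], [-3.01, 3.01]. Speed limits (rad/s): [2.39, 2.39, 3.01, 3.01, 3.14, 3.14, 3.14].

INTERFACE

Orientations are given as a rotation vector (axis times angle).
In Python, from plant import status, eyes, order, manip gives the robot as it stands.
- The arm moves only by the shell command python3 -m jog 'ROWS'. ROWS is JSON, one flat list of numbers, 7 for each row, row after row: the finger opening in mm, from 0 to 85.4, then the shift along the world's x, y, z each as a share of 0.04 m, from -1 to 1, then the turn, a rotation vector about the world's x, y, z each as a share of 10 degrees, from -1 to 1. A call has 1 to 10 rows; each row shifts and turns the pose as measured when the row begins; what a row does not reach is not made up. A row lasts 1/8 s, in which the tool goes at most 62.5 mm and 10.7 degrees, less where a joint would pass 70% of its speed; a pose out of reach is approached as far as the arm can. A call with a number of a shift or a turn outside -1 to 1 is refused whole. A call with a gripper value outside its range is refused whole. The fingers move at their own pace and stop on an object; the grip force is fixed at half the most. Time passes only in rows, so rows that do not move let the fingers close. It gives the time, the measured TCP pose, the force and the opening at its end, in the units of the state.
- status.get_state(): the state, without advancing time (a new reading comes with each control period).
- eyes.grab_frame(name): name is "scene" or "top" or "wrist"; returns a dict with "image" (384x512x3 uint8, red, green, blue), "fx", "fy", "cx", "cy" (pixels), "pose" (4x4, takes a point from camera to world coordinates). Camera axes: x right, y down, z forward; pixel columns grow to the right and rows downward; lengths in m; the calibration is good to about 2 mm. A picture is of the moment at which its call begins. There is no depth.
- order.close_job(): hands the job in, once; it reports no verdict.
Trained networks look in a picture, given as the dict that the camera call returned (one of the last four; its "shot" number tells which), for a name from the list of things; names that differ only in an ending like _2 or _b are one class to them, and where a whole thing is asked for, a point or a joint stands for the part that bears it (a point fixed in the world has none). Each returns a list of dicts, best first, with "p" (0 to 1); they miss things now and then, are a little off and sometimes report something else, mostly with a low value. They report only what shows in the picture. A call takes as long as a camera call.
- eyes.search_frame(label, picture): "location" ([x, y, z] in m, in world coordinates, good to about 4 mm: the middle of the surface that is visible of it).
- eyes.cut_out(label, picture): "region" (384x512 bool, what is visible of it).
The state is a dict: "clock": time; "qpos": joint angles; "joint_vel": joint speeds; "tau": joint torques, N m; "tcp_pos": TCP position; "tcp_rot": TCP orientation; "force": force on the tool from outside, world axes, zero at the start; "wrist_torque": the same for the moment, N m; "opening": opening from 0.0 (shut) to 1.0 (fully open).
Only numpy, scipy, OpenCV 4.12 (cv2) and the standard library are available. Lean on these libraries where they do the work, as an engineer would, in place of code of your own. Each camera call takes 0.05 s, during which the arm holds its last target.

TASK

Open both leaves of the bench safe until each stands about upright or further and stays there, so that the slide box lying across it can be got at. Open the leaf with the blue cover strip first; under it a two-way bolt with a red thumb-piece, shot toward you, holds the other leaf: slide it just to its middle, where it is free of both walls (too far and it locks in the far wall), then lift that leaf. Work gently: the safe stands loose and must not be shoved along, nor the things round about.

Things in the scene. Friction and masses are not known exactly. Their poses are not given: they have to be found in the camera images.
- safe: Heavy grey steel safe, 6 kg, 150 x 210 mm, standing loose on a black 6 mm board; slides at a sideways push of about 30 N. Origin: centre of its underside; z up, x along the line where the two white leaves meet (away from the robot at yaw 0), y left. The leaves, 7 mm thick, close it from above and meet at y = 0; their tops are at z = 88 mm.
- active_hinge (a point): Hinge axis of the active (right) leaf, along the safe's x, at y = -105, z = 81 mm. This leaf carries a blue cover strip (126 mm along x, y = -12 to +32 mm, top 21 mm above the leaf tops) that laps over the passive leaf and hides its bolt, so the active leaf must open first.
- passive_hinge (a point): Hinge axis of the passive (left) leaf, along the safe's x, at y = +105, z = 81 mm. A two-way bolt rod holds it, its near tip in the keeper on the near wall (x = -75 to -67, y = 5 to 23 mm, top 11 mm above the leaf tops; a like keeper at +67 to +75). Pushed toward +x it is free of both from 8 to 15 mm of travel (middle 11.5), then locks in the far keeper; end stop at 24 mm.
- bolt_line (a point): Point on the passive leaf's top, under the bolt rod (along x): shut, x = 0, y = +14, z = 88 mm. On the rod a red thumb-piece, 12 x 12 mm, top 15 mm above the leaf; rod and guides only 8 mm. Its centre starts anywhere from x = -22 to +16 mm, unreported, with 0 to 2 mm of travel used. Shut fingers fit in behind it at x = -47 mm. It drags with 6 N and stays where left.
- active_grip (a point): Centre of the steel grip bar on the active (right) leaf's cover strip: a round bar 13 mm thick and 36 mm long, along the safe's x, flat ends, on a central post 12 mm wide; 25 mm above the strip. Shut: at x = 0, y = 0, z = 134 mm in the safe's frame. Moves with the leaf.
- passive_grip (a point): Centre of the like grip bar on the passive (left) leaf, 26 mm above the leaf top. Shut: at x = 0, y = +54 mm, z = 114 mm in the safe's frame. Moves with the leaf.
- active_leaf (a joint): Angle of the active (right) leaf, rad: 0 shut, grows as it swings up and to the right, 1.57 upright, 1.8 its stop. The hinge is stiff (0.16 N m): the leaf (0.2 kg) stays where it is left.
- passive_leaf (a joint): Angle of the passive (left) leaf, rad: 0 shut, grows as it swings up and to the left, 1.57 upright, 1.8 its stop. The same stiff hinge. Held shut by the bolt, and by the active leaf's cover strip.
- timer: White bench timer standing left of the safe, 24 x 66 x 66 mm; a bystander. Origin: centre of its underside.
- pot_a: Specimen pot with yellow cap, 51 mm wide, 62 mm high, left of the safe; a bystander. Origin: centre of its underside.
- pot_b: Like specimen pot, to the right beyond the cardboard carton; a bystander. Origin: centre of its underside.
- pen: Black marker pen, 136 mm long, lying on the bench far to the right; a bystander. Origin: centre of its underside.

How it is judged:
By the outcome, as a careful person would: the job done as asked, in the order asked, and still so for the second after the job is handed in, with the robot touching nothing.
It also fails if it takes over 58 s, if anything falls off the work surface, if the arm or the gripper's body presses on something with over 40 N, if the wrist force passes 120 N, or if a joint passes its speed limit or range.

## Working session

There is one attempt and no reset: what is moved stays moved. The work goes in short steps, Python scripts to look and compute and a shell command to move; the robot and the scene stay as the last step left them, time stands still between calls to the robot, and variables do not carry over. Pictures are saved under pics/ and viewed, and the job is handed in when it is done.

```bash
ls; mkdir -p pics; cat > h.py <<'E'
import numpy as np, cv2
from plant import status, eyes, order, manip
def save(f,n): cv2.imwrite(f'pics/{n}.png', f['image'][:,:,::-1])
def proj(f,p):
    T=np.linalg.inv(f['pose']); q=T[:3,:3]@np.array(p)+T[:3,3]
    return np.array([f['fx']*q[0]/q[2]+f['cx'], f['fy']*q[1]/q[2]+f['cy']])
def ray(f,u,v,z):
    d=f['pose'][:3,:3]@np.array([(u-f['cx'])/f['fx'],(v-f['cy'])/f['fy'],1]); o=f['pose'][:3,3]
    return o+d*(z-o[2])/d[2]
E
python3 - <<'E'
from h import *
print(manip.tip_extent, {k:np.round(v,3) for k,v in status.get_state().items()})
for n in ['scene','top']:
    f=eyes.grab_frame(n); save(f,n+'0'); print(n,np.round(f['pose'],3).tolist(),f['fx'])
    for l in ['safe','active_grip','passive_grip','active_hinge','passive_hinge','timer','pot_a','pen']:
        print(l,[(np.round(r['location'],4).tolist(),round(r['p'],2)) for r in eyes.search_frame(l,f)[:2]])
E
```

```text
pics
0.011 {'clock': np.float64(0.0), 'qpos': array([ 1.214,  0.384,  0.016,  1.371, -0.006,  1.388, -0.046]), 'joint_vel': array([ 0.   , -0.   , -0.   , -0.   , -0.002, -0.002, -0.   ]), 'tau': array([ 0.0000e+00, -6.2759e+01,  8.4400e-01, -3.7182e+01,  1.6000e-02,
        1.4000e-02,  0.0000e+00]), 'tcp_pos': array([ 0.181, -0.598,  0.219]), 'tcp_rot': array([-3.106e+00, -4.600e-01,  1.000e-03]), 'force': array([ 0.705,  0.426, -0.229]), 'wrist_torque': array([ 0.003, -0.033,  0.013]), 'opening': np.float64(0.998)}
scene [[-0.881, -0.2, 0.428, -0.254], [-0.472, 0.406, -0.782, 1.488], [-0.018, -0.892, -0.453, 0.915], [0.0, 0.0, 0.0, 1.0]] 443.5687138202075
safe [([0.4563, 0.2854, 0.0888], 0.91)]
active_grip [([0.4686, 0.234, 0.1159], 0.89), ([0.442, 0.5734, 0.0465], 0.65)]
passive_grip [([0.4816, 0.2989, 0.0972], 0.9)]
active_hinge [([0.4642, 0.2345, 0.1085], 0.72)]
passive_hinge [([0.4868, 0.299, 0.0964], 0.76)]
timer [([0.4447, 0.5762, 0.0443], 0.8)]
pot_a [([0.5545, 0.5386, 0.0476], 0.6), ([0.4442, -0.2067, 0.0433], 0.51)]
pen []
top [[0.026, -0.992, 0.123, 0.273], [-1.0, -0.026, -0.001, 0.113], [0.004, -0.123, -0.992, 1.785], [0.0, 0.0, 0.0, 1.0]] 496.6059059055086
safe [([0.4755, 0.2374, 0.0928], 0.71)]
active_grip [([0.4739, 0.204, 0.0987], 0.82)]
passive_grip [([0.4878, 0.3072, 0.0948], 0.57)]
active_hinge [([0.4785, 0.2372, 0.0927], 0.62), ([0.4736, 0.1984, 0.0943], 0.55)]
passive_hinge [([0.4849, 0.3038, 0.099], 0.65)]
timer [([0.4474, 0.5613, 0.0682], 0.47)]
pot_a [([0.5545, 0.5233, 0.0647], 0.72), ([0.4569, -0.2207, 0.0612], 0.49)]
pen []
```

View pics/scene0.png

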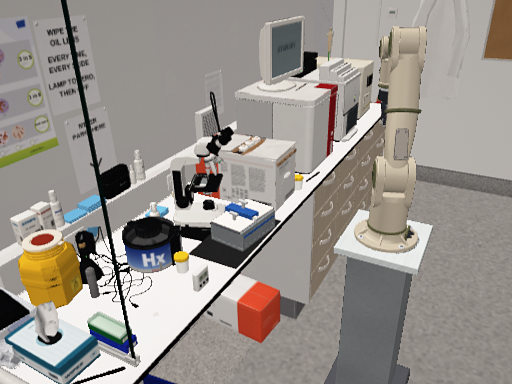

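View pics/top0.png

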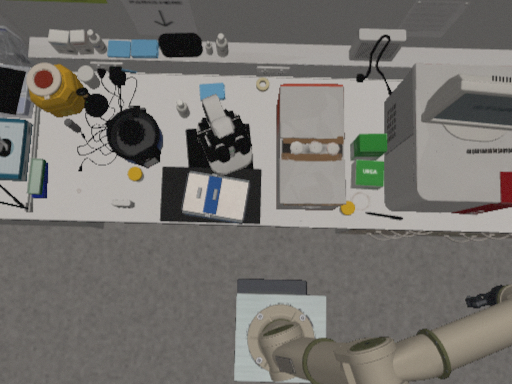

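```bash
python3 - <<'E'
import cv2
a=cv2.imread('pics/top0.png')[170:330,120:320]; cv2.imwrite('pics/top0z.png',cv2.resize(a,None,fx=3.7,fy=3.7,interpolation=2))
a=cv2.imread('pics/scene0.png')[170:340,150:370]; cv2.imwrite('pics/scene0z.png',cv2.resize(a,None,fx=3.5,fy=3.5,interpolation=2))
E
```

```text
(no output)
```

View pics/top0z.png

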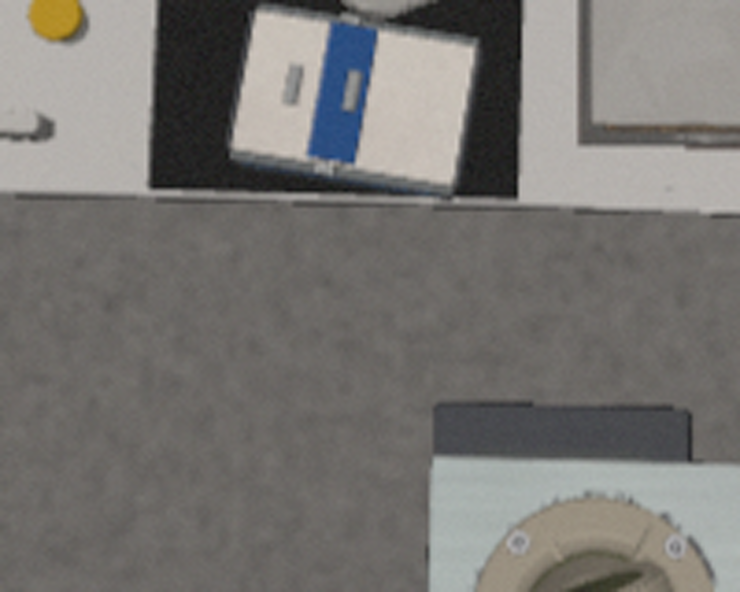

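View pics/scene0z.png

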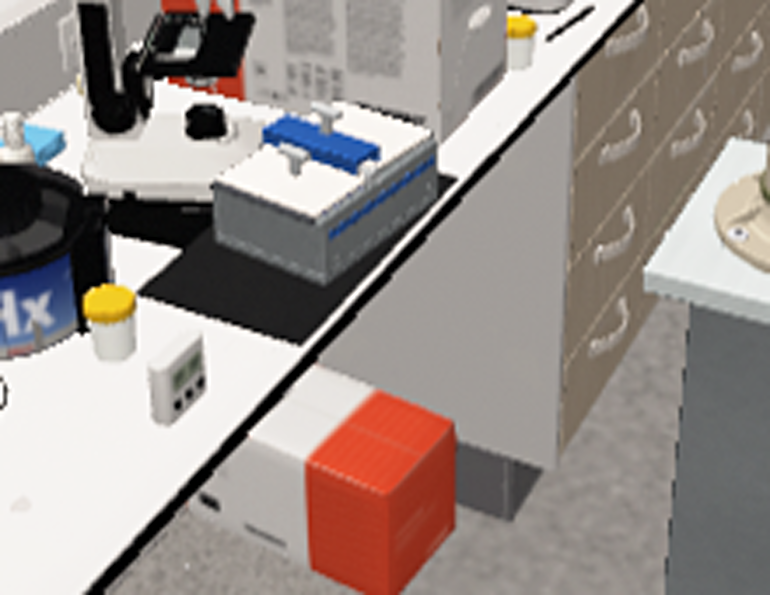

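The scene picture shows the grey safe at about (255,225) on the black board, with the microscope behind it, the carton to its right, and the timer and pot to its left. In the top picture the safe is at about (215,195), turned slightly clockwise. The bars are at about (199,193) and (215,194).

```bash
python3 - <<'E'
from h import *
from scipy.optimize import least_squares
from scipy.spatial.transform import Rotation as R
t=eyes.grab_frame('top'); 
px=[(230,158),(455,190),(478,40),(255,5)]; px=[(120+a/3.7,170+b/3.7) for a,b in px]
mod=[(-75,105,88),(-75,-105,88),(75,-105,88),(75,105,88)]
# add grips
px+=[(120+352/3.7,170+90/3.7),(120+293/3.7,170+84/3.7)]; mod+=[(0,0,139),(0,54,119)]
mod=np.array(mod)/1000
def W(x,m):
    c,s=np.cos(x[2]),np.sin(x[2]); return np.array([x[0]+c*m[0]-s*m[1],x[1]+s*m[0]+c*m[1],m[2]+.006])
r=least_squares(lambda x:np.concatenate([proj(t,W(x,m))-p for m,p in zip(mod,px)]),[.48,.23,0])
print(r.x,np.degrees(r.x[2]),r.fun.round(2))
# carton left edge
for z in (0,.1,.2,.25): print(z,ray(t,277,205,z).round(3),ray(t,277,85,z).round(3))
s=eyes.grab_frame('scene')
for m in mod: print(proj(s,W(r.x,m)).round(1))
print(R.from_rotvec(status.get_state()['tcp_rot']).as_matrix().round(3))
E
```

```text
[ 0.48194307  0.23811348 -0.12233744] -7.009419179326911 [-0.13  0.67 -0.15  1.12  0.17 -1.32  0.29 -0.79 -0.35  0.12  0.19  0.15]
0 [0.468 0.023 0.   ] [0.918 0.032 0.   ]
0.1 [0.457 0.028 0.1  ] [0.882 0.037 0.1  ]
0.2 [0.446 0.033 0.2  ] [0.845 0.041 0.2  ]
0.25 [0.441 0.036 0.25 ] [0.827 0.043 0.25 ]
[243.  231.7]
[275.7 207.5]
[244.2 197.6]
[210.2 219.7]
[243.2 201.4]
[234.6 212.1]
[[ 0.957  0.29  -0.   ]
 [ 0.29  -0.957  0.   ]
 [ 0.    -0.    -1.   ]]
```

```bash
python3 -m jog '[85,0.6,1,0.8,0,0,0.6, 85,0.6,1,0.8,0,0,0.6, 85,0.6,1,0.8,0,0,0.6, 85,0.6,1,0.8,0,0,0.6, 85,0.6,1,0.4,0,0,0.6, 85,0.6,1,0,0,0,0.6, 85,0.6,1,0,0,0,0.6, 85,0.6,1,0,0,0,0.6, 85,0.4,1,0,0,0,0.6, 85,0.4,1,0,0,0,0.6]'
```

```text
clock: 2.25
tcp_pos: [0.4074, -0.1863, 0.3687]
tcp_rot: [2.431, 1.982, -0.003]
force: [1.1, -0.6, 0.5]
opening: 0.994
```

```bash
python3 -m jog '[85,0.2,1,0,0,0,0.1, 85,0.2,1,0,0,0,0.1, 85,0.2,1,0,0,0,0.1, 85,0.2,1,0,0,0,0.1, 85,0.2,1,0,0,0,0, 85,0.2,1,0,0,0,0, 85,0.2,1,-0.2,0,0,0, 85,0.2,1,-0.3,0,0,0, 85,0.2,1,-0.3,0,0,0, 85,0,0.5,-0.5,0,0,0]'
python3 - <<'E'
from h import *
f=eyes.grab_frame('wrist'); save(f,'w1'); print(f['pose'].round(3).tolist(),f['fx'])
for l in ['active_grip','passive_grip','safe']:
    print(l,[(np.round(r['location'],4).tolist(),round(r['p'],2)) for r in eyes.search_frame(l,f)[:2]])
s=status.get_state();print(s['tcp_pos'],s['tcp_rot'],s['qpos'].round(2))
E
```

```text
clock: 3.5
tcp_pos: [0.4811, 0.2087, 0.3188]
tcp_rot: [2.35, 2.067, 0.006]
force: [0.2, -0.2, -0.0]
opening: 0.995
[[0.992, -0.125, -0.032, 0.491], [-0.128, -0.938, -0.323, 0.291], [0.011, 0.325, -0.946, 0.472], [0.0, 0.0, 0.0, 1.0]] 323.1993217012041
active_grip [([0.4792, 0.2098, 0.098], 0.73)]
passive_grip [([0.4928, 0.3094, 0.0871], 0.56)]
safe [([0.4812, 0.2119, 0.0979], 0.6), ([0.4878, 0.2567, 0.0948], 0.57)]
[0.48101788 0.20581061 0.31891248] [2.35182623 2.06455127 0.00281846] [ 0.24  0.21 -0.85  1.44  0.17  1.56 -0.73]
```

View pics/w1.png

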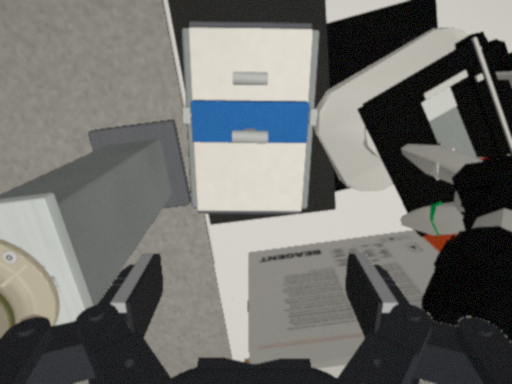

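The wrist picture shows the safe upright: the leaves span columns 190–314 and rows 28–211, the blue strip is at (250,122), and the bars are at (250,79) and (250,137). I'll zoom in for a precise fit.

```bash
python3 - <<'E'
import cv2
a=cv2.imread('pics/w1.png')[10:225,170:330]; cv2.imwrite('pics/w1z.png',cv2.resize(a,None,fx=2.75,fy=2.75,interpolation=2))
a=cv2.imread('pics/w1.png')[60:155,180:325]; cv2.imwrite('pics/w1y.png',cv2.resize(a,None,fx=5,fy=5,interpolation=2))
E
```

```text
(no output)
```

View pics/w1z.png

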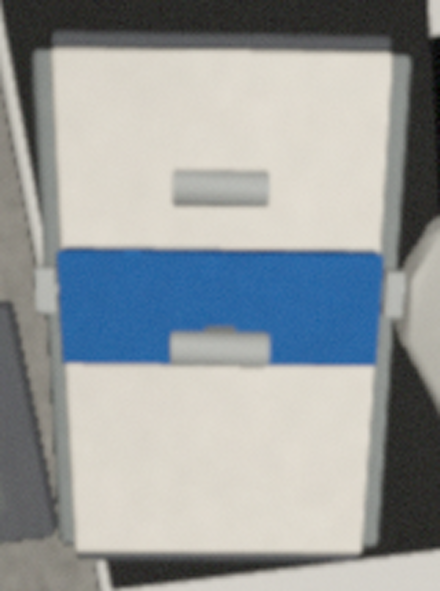

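View pics/w1y.png

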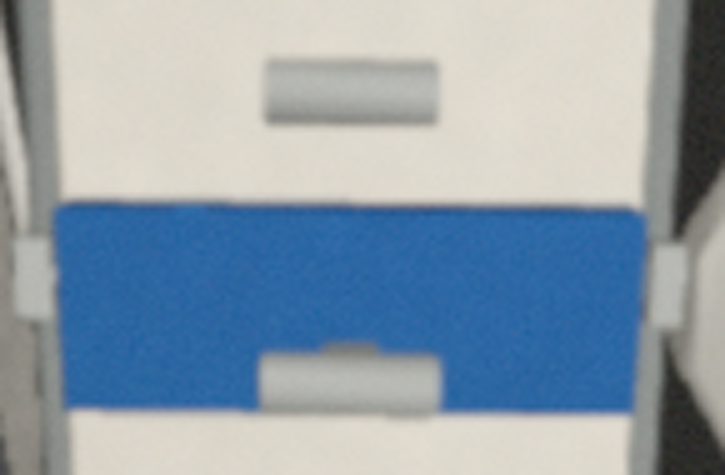

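```bash
cat >> h.py <<'E'
from scipy.optimize import least_squares
def W(x,m):
    m=np.array(m)/1000
    c,s=np.cos(x[2]),np.sin(x[2]); return np.array([x[0]+c*m[0]-s*m[1],x[1]+s*m[0]+c*m[1],m[2]+.006])
E
python3 - <<'E'
from h import *
f=eyes.grab_frame('wrist')
o=[((57,208),(-63,32,109)),((644,210),(63,32,109)),((632,409),(63,-12,109)),((68,407),(-63,-12,109)),((260,382),(-18,0,134)),((441,384),(18,0,134)),((264,92),(-18,54,114)),((438,92),(18,54,114)),((15,276),(-75,14,99)),((687,287),(75,14,99))]
px=[(180+a/5-.4,60+b/5-.4) for (a,b),m in o]
r=least_squares(lambda x:np.concatenate([proj(f,W(x,m[1]))-p for m,p in zip(o,px)]),[.48,.23,-.12],loss='soft_l1')
print(r.x,np.degrees(r.x[2])); print(np.array([proj(f,W(r.x,m[1]))-p for m,p in zip(o,px)]).round(2))
for m in [(0,0,134),(0,54,114),(0,0,109),(-47,14,88),(0,-105,81)]: print(m,W(r.x,m).round(4))
s=status.get_state();print(s['tcp_pos'],s['tcp_rot'],s['clock'])
E
```

```text
[ 0.48318392  0.23475568 -0.13816584] -7.916319259082453
[[-0.33 -1.03]
 [ 0.4  -0.54]
 [ 0.29  0.56]
 [-0.31  0.27]
 [ 0.54 -1.6 ]
 [-0.57 -1.78]
 [ 0.05  0.67]
 [ 0.21  0.96]
 [-0.27  1.48]
 [-0.03  0.22]]
(0, 0, 134) [0.4832 0.2348 0.14  ]
(0, 54, 114) [0.4906 0.2882 0.12  ]
(0, 0, 109) [0.4832 0.2348 0.115 ]
(-47, 14, 88) [0.4386 0.2551 0.094 ]
(0, -105, 81) [0.4687 0.1308 0.087 ]
[0.48147708 0.20524415 0.31941298] [2.352822   2.06241575 0.00411456] 3.75
```

```bash
python3 -m jog '[55,0.05,0.4,-0.8,0,0,0, 55,0,0.35,-0.8,0,0,0, 55,0,0,-0.8,0,0,0, 55,0,0,-0.6,0,0,0, 55,0,0,0,0,0,0]'
python3 - <<'E'
from h import *
f=eyes.grab_frame('wrist'); save(f,'w2')
x=[.483,.235,-.135]
for m in [(-18,0,134),(18,0,134)]: print(proj(f,W(x,m)))
E
```

```text
clock: 4.38
tcp_pos: [0.4887, 0.2291, 0.2019]
tcp_rot: [2.361, 2.042, 0.015]
force: [0.3, -0.4, 1.1]
opening: 0.642
[216.10681944 196.29717721]
[266.99852344 195.44553001]
```

View pics/w2.png

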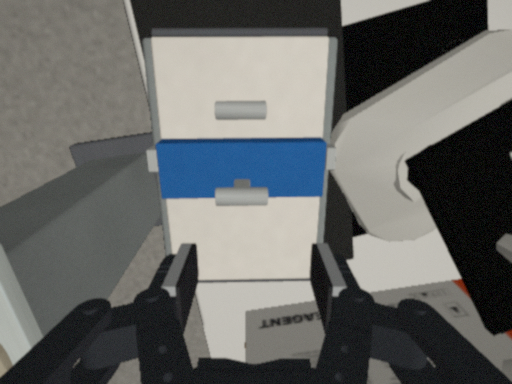

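```bash
python3 -m jog '[55,-0.12,0.15,-0.6,0,0,0, 55,0,0,-0.5,0,0,0, 55,0,0,0,0,0,0]'
python3 - <<'E'
from h import *
s=status.get_state();print(s['tcp_pos'],s['tcp_rot'],s['force'],s['qpos'].round(2))
E
```

```text
clock: 4.8
tcp_pos: [0.4885, 0.235, 0.1644]
tcp_rot: [2.362, 2.033, 0.031]
force: [0.7, -0.2, 1.0]
opening: 0.647
[0.48846535 0.23500396 0.16440331] [2.36232324 2.03295093 0.03054027] [ 0.71821775 -0.18795178  0.95304617] [ 0.17  0.33 -0.84  1.68  0.28  1.23 -0.88]
```

```bash
python3 -m jog '[55,-0.18,0,-0.4,0,0,0, 55,-0.08,0,-0.3,0,0,0, 55,0,0,0,0,0,0]'
python3 - <<'E'
from h import *
s=status.get_state();print(s['tcp_pos'],s['tcp_rot'],s['force'])
f=eyes.grab_frame('wrist'); save(f,'w3')
x=[.483,.235,-.135]
for m in [(-18,0,134),(18,0,134)]: print(proj(f,W(x,m)))
E
```

```text
clock: 5.18
tcp_pos: [0.4789, 0.2353, 0.1377]
tcp_rot: [2.362, 2.03, 0.036]
force: [0.2, -0.3, -0.7]
opening: 0.644
[0.47889553 0.23526289 0.13768296] [2.36218311 2.03036964 0.03646783] [ 0.17737149 -0.30414543 -0.74033945]
[225.80717424 246.93863326]
[294.24523478 244.7998457 ]
```

View pics/w3.png

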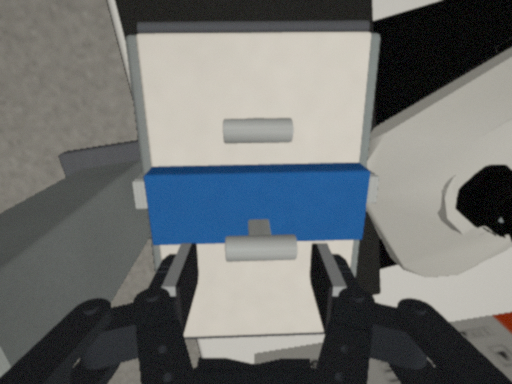

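```bash
python3 -m jog '[46,0.1,0,-0.05,0,0,0.1, 46,0,0,0,0,0,0]'
cat >> h.py <<'E'
from scipy.spatial.transform import Rotation as R
def st():
    s=status.get_state(); M=R.from_rotvec(s['tcp_rot']).as_matrix()
    print('t',round(float(s['clock']),2),'tcp',s['tcp_pos'].round(4),'ydir',np.degrees(np.arctan2(M[1,1],M[0,1])).round(1),'z',M[:,2].round(3),'F',s['force'].round(1),'M',s['wrist_torque'].round(2),'op',round(float(s['opening'])*85.4,1))
    return s
def loc(f,x=(.483,.235,-.135)):
    pass
E
python3 -c "
from h import *
st()"
```

```text
clock: 5.48
tcp_pos: [0.4841, 0.2356, 0.1368]
tcp_rot: [2.343, 2.052, 0.04]
force: [0.3, 0.4, -0.3]
opening: 0.54
t 5.47 tcp [0.4841 0.2356 0.1368] ydir -7.6 z [ 0.037 -0.003 -0.999] F [ 0.3  0.4 -0.3] M [-0.02  0.02 -0.03] op 46.1
```

```bash
python3 -m jog '[40,0,0,0,0,0.2,0, 40,0,0,0,0,0,0]'; python3 -c "
from h import *
st()"; python3 -m jog '[37.5,0,0,0,0,0,0, 37.5,0,0,0,0,0,0]';  python3 -c "
from h import *
st()
f=eyes.grab_frame('wrist'); save(f,'w4')
cv2.imwrite('pics/w4.png',cv2.resize(f['image'][180:340,130:390,::-1],None,fx=3,fy=3,interpolation=2))"
```

```text
clock: 5.72
tcp_pos: [0.4842, 0.2358, 0.137]
tcp_rot: [2.362, 2.069, -0.004]
force: [0.3, 0.5, -0.3]
opening: 0.467
t 5.72 tcp [0.4842 0.2358 0.137 ] ydir -7.6 z [-0.001 -0.003 -1.   ] F [ 0.3  0.5 -0.3] M [ 0.02 -0.02 -0.  ] op 39.8
clock: 5.98
tcp_pos: [0.4832, 0.2363, 0.1366]
tcp_rot: [2.362, 2.071, -0.006]
force: [-0.6, -0.3, 0.3]
opening: 0.435
t 5.97 tcp [0.4832 0.2363 0.1366] ydir -7.5 z [-0.003 -0.003 -1.   ] F [-0.6 -0.3  0.3] M [-0.    0.28 -0.03] op 37.2
```

View pics/w4.png

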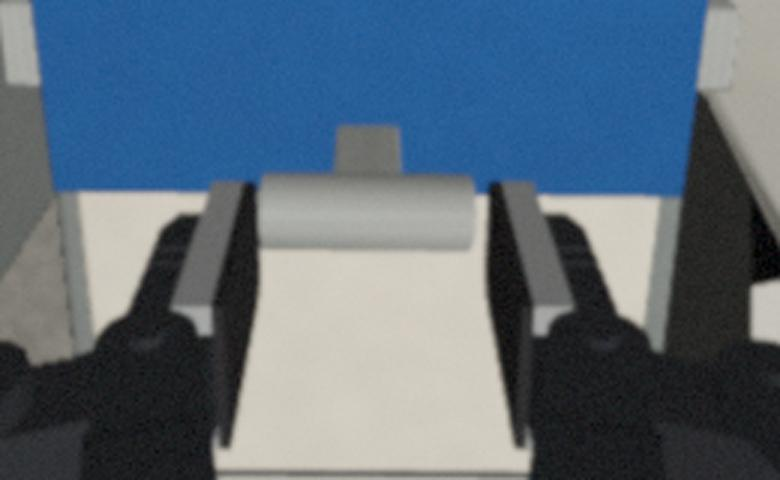

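```bash
python3 -c "
from h import *
f=eyes.grab_frame('wrist')
for m in [(-18,0,140.5),(18,0,140.5),(-18,6.5,134),(-18,-6.5,134),(18,0,134)]: print(m,(proj(f,W([.483,.235,-.135],m))-[130,180])*3)
for y in (-11,0,11):
  for z in (-11,8): print(y,z,(proj(f,[.4832-.018,.2363+y/1000,.1366+z/1000])-[130,180])*3)
"
```

```text
(-18, 0, 140.5) [258.25179288 228.10326476]
(18, 0, 140.5) [472.29154639 229.03225046]
(-18, 6.5, 134) [261.21638423 175.42513107]
(-18, -6.5, 134) [263.67727382 241.44875903]
(18, 0, 134) [468.72294022 209.73539374]
-11 -11 [281.32275863 226.886046  ]
-11 8 [271.43871292 283.2004511 ]
0 -11 [271.94759595 176.07376225]
0 8 [260.83290822 228.0614591 ]
11 -11 [262.2047512  123.26868467]
11 8 [249.76492286 170.51961538]
```

```bash
python3 -c "
from h import *
f=eyes.grab_frame('wrist')
s=st()
T=np.linalg.inv(f['pose'])
print(f['pose'].round(3))
for y in (-11,0,11):
  for z in (-11,-5,0,8,15): 
    p=np.array([.4832,.2363+y/1000,.1366+z/1000]); print(y,z,(T[:3,:3]@p+T[:3,3]).round(4),proj(f,p).round(0))
p=W([.483,.235,-.135],(0,0,134)); print((T[:3,:3]@p+T[:3,3]).round(4))
# tip corner from pixels
for r in (241,275):
  print([ (r-f['cy'])/f['fy']*d for d in (.15,.156,.16)])
"
```

```text
t 6.12 tcp [0.4834 0.2362 0.1367] ydir -7.5 z [-0.002 -0.003 -1.   ] F [-1.1  0.4  0.6] M [ 0.15  0.44 -0.01] op 37.6
[[ 0.991 -0.124 -0.045  0.496]
 [-0.131 -0.938 -0.32   0.318]
 [-0.003  0.324 -0.946  0.29 ]
 [ 0.     0.     0.     1.   ]]
-11 -11 [0.0005 0.0357 0.186 ] [255. 252.]
-11 -5 [0.0005 0.0377 0.1803] [255. 257.]
-11 0 [0.0005 0.0393 0.1756] [255. 262.]
-11 8 [0.0004 0.0419 0.168 ] [255. 270.]
-11 15 [0.0004 0.0441 0.1614] [255. 278.]
0 -11 [-0.001   0.0254  0.1825] [252. 235.]
0 -5 [-0.001   0.0273  0.1768] [252. 240.]
0 0 [-0.001  0.029  0.172] [252. 244.]
0 8 [-0.001   0.0315  0.1645] [252. 252.]
0 15 [-0.001   0.0338  0.1579] [252. 259.]
11 -11 [-0.0024  0.0151  0.1789] [249. 217.]
11 -5 [-0.0024  0.017   0.1733] [249. 222.]
11 0 [-0.0024  0.0186  0.1685] [249. 226.]
11 8 [-0.0025  0.0212  0.161 ] [249. 233.]
11 15 [-0.0025  0.0235  0.1543] [249. 239.]
[-0.001   0.0313  0.1693]
[0.02371404698475433, 0.0246626088641445, 0.02529498345040462]
[0.039493783071932506, 0.041073534394809805, 0.04212670194339468]
```

```bash
python3 -m jog '[37.5,-0.03,0,0,0,0,0, 36,0,0,0,0,0,0, 36,0,0,0,0,0,0]'; python3 -c "
from h import *
st()
f=eyes.grab_frame('wrist'); save(f,'w4')
cv2.imwrite('pics/w5.png',cv2.resize(f['image'][180:340,130:390,::-1],None,fx=3,fy=3,interpolation=2))"
```

```text
clock: 6.5
tcp_pos: [0.4825, 0.236, 0.1369]
tcp_rot: [2.362, 2.069, -0.005]
force: [-0.9, 1.0, 0.8]
opening: 0.427
t 6.5 tcp [0.4825 0.236  0.1369] ydir -7.6 z [-0.001 -0.003 -1.   ] F [-0.9  1.   0.8] M [ 0.11  0.33 -0.01] op 36.4
```

View pics/w5.png

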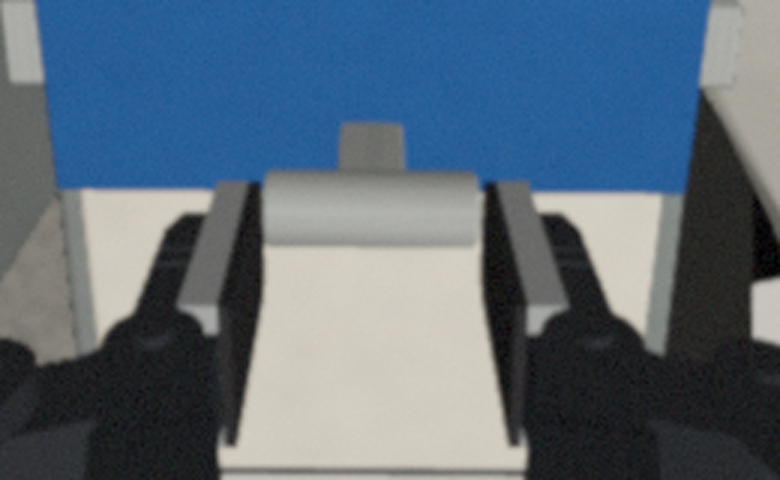

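```bash
python3 -m jog '[35,-0.02,0,0,0,0,0, 34,0,0,0,0,0,0, 33,0,0,0,0,0,0]'; python3 -c "
from h import *
st()
f=eyes.grab_frame('wrist'); save(f,'w4')
cv2.imwrite('pics/w6.png',cv2.resize(f['image'][180:340,130:390,::-1],None,fx=3,fy=3,interpolation=2))"
```

```text
clock: 6.92
tcp_pos: [0.4824, 0.2361, 0.1372]
tcp_rot: [2.362, 2.069, -0.003]
force: [-1.5, 0.8, -0.3]
opening: 0.39
t 6.92 tcp [0.4824 0.2361 0.1372] ydir -7.6 z [ 0.    -0.003 -1.   ] F [-1.5  0.8 -0.3] M [0.11 0.16 0.02] op 33.3
```

View pics/w6.png

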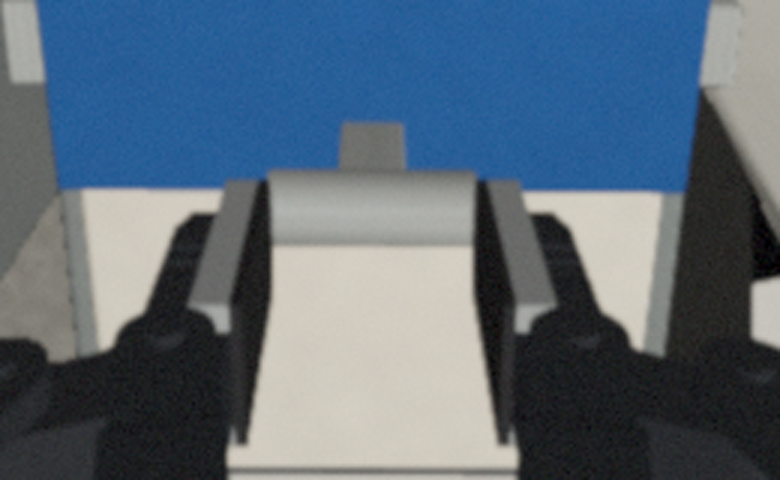

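```bash
python3 -m jog '[42,0,0,0,0,0,0, 42,0,0,0,0,0,0, 42,0,0,-0.15,0,0,0, 42,0,0,0,0,0,0]'; python3 -c "
from h import *
st()
f=eyes.grab_frame('wrist'); save(f,'w4')
cv2.imwrite('pics/w7.png',cv2.resize(f['image'][180:340,130:390,::-1],None,fx=3,fy=3,interpolation=2))
f=eyes.grab_frame('scene');cv2.imwrite('pics/s7.png',cv2.resize(f['image'][150:250,190:310,::-1],None,fx=6,fy=6,interpolation=2))"
```

```text
clock: 7.48
tcp_pos: [0.4826, 0.2355, 0.1306]
tcp_rot: [2.362, 2.068, -0.003]
force: [0.5, 0.9, 0.6]
opening: 0.493
t 7.47 tcp [0.4826 0.2355 0.1306] ydir -7.6 z [ 0.    -0.003 -1.   ] F [0.5 0.9 0.6] M [ 0.03 -0.01  0.02] op 42.1
```

View pics/w7.png

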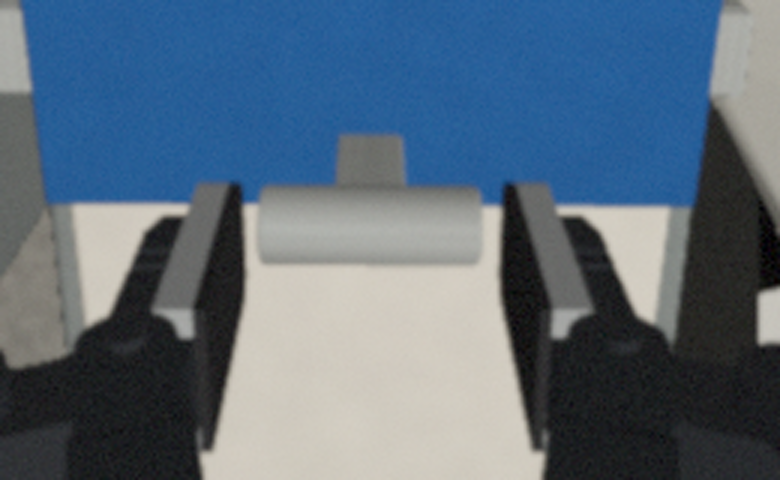

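View pics/s7.png

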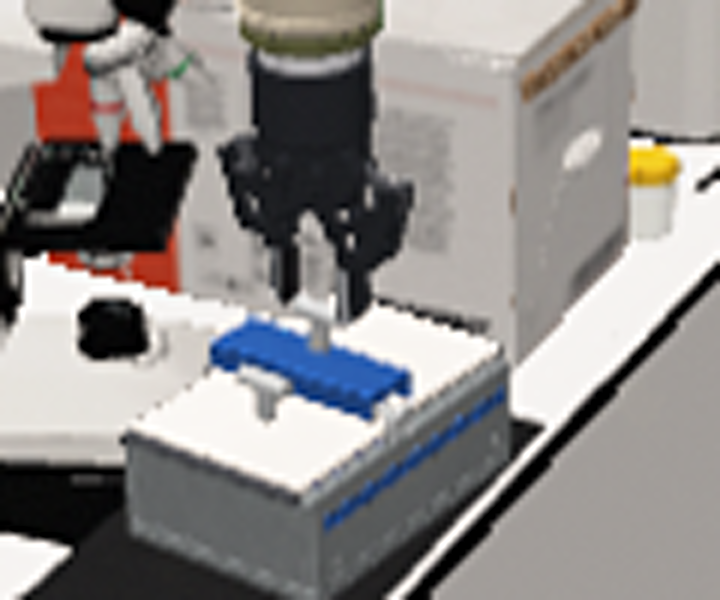

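```bash
python3 -c "
from h import *
f=eyes.grab_frame('scene'); P=lambda p:((proj(f,p)-[190,150])*6).round(0)
for m in [(0,0,134),(18,0,134),(-18,0,134),(0,0,109),(0,54,114),(-63,32,109)]: print(m,P(W([.483,.235,-.135],m)), P(W([.482,.238,-.122],m)))
for x in (-21,21):
 for z in (-11,0,8): print(x,z,P([.4826+x*.001*.991,.2355-x*.001*.132,.1306+z*.001]))
"
```

```text
(0, 0, 134) [321. 313.] [320. 316.]
(18, 0, 134) [298. 306.] [296. 308.]
(-18, 0, 134) [344. 321.] [343. 323.]
(0, 0, 109) [322. 349.] [321. 351.]
(0, 54, 114) [268. 377.] [268. 380.]
(-63, 32, 109) [373. 398.] [373. 401.]
-21 -11 [349. 352.]
-21 0 [349. 336.]
-21 8 [348. 325.]
21 -11 [295. 334.]
21 0 [294. 318.]
21 8 [294. 307.]
```

```bash
python3 -m jog '[42,0,0,-0.15,0,0,0, 42,0,0,0,0,0,0]';  python3 -m jog '[42,0,0,-0.1,0,0,0, 42,0,0,0,0,0,0]'; python3 -c "
from h import *
st()
f=eyes.grab_frame('wrist'); save(f,'w4')
cv2.imwrite('pics/w8.png',cv2.resize(f['image'][180:340,130:390,::-1],None,fx=3,fy=3,interpolation=2))
f=eyes.grab_frame('scene');cv2.imwrite('pics/s8.png',cv2.resize(f['image'][150:250,190:310,::-1],None,fx=6,fy=6,interpolation=2))"
```

```text
clock: 7.88
tcp_pos: [0.4829, 0.2359, 0.1249]
tcp_rot: [2.362, 2.067, -0.001]
force: [-0.2, -0.2, 0.9]
opening: 0.492
clock: 8.12
tcp_pos: [0.4829, 0.2358, 0.1206]
tcp_rot: [2.362, 2.068, -0.001]
force: [1.0, -0.0, -0.3]
opening: 0.493
t 8.12 tcp [0.4829 0.2358 0.1206] ydir -7.6 z [ 0.001 -0.003 -1.   ] F [ 1.  -0.  -0.3] M [-0.02  0.02 -0.04] op 42.1
```

View pics/w8.png

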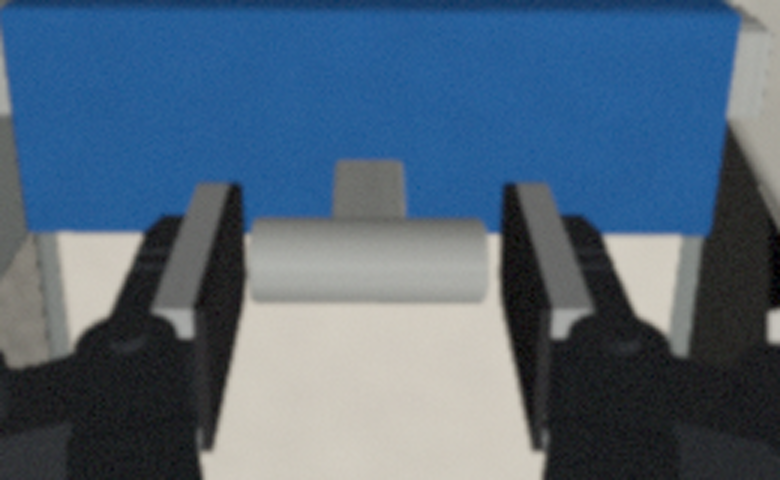

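View pics/s8.png

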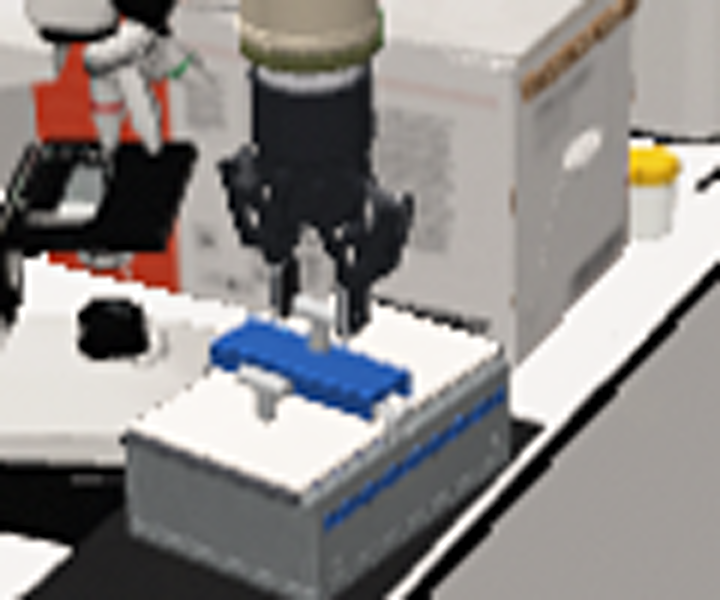

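```bash
python3 -m jog '[40,-0.02,0.05,0,0,0,0, 38,0,0,0,0,0,0, 37,0,0,0,0,0,0]'; python3 -c "
from h import *
st()"; python3 -m jog '[36,0,0,0,0,0,0, 36,0,0,0,0,0,0]'; python3 -c "
from h import *
st()
f=eyes.grab_frame('wrist'); save(f,'w4')
cv2.imwrite('pics/w9.png',cv2.resize(f['image'][180:340,130:390,::-1],None,fx=3,fy=3,interpolation=2))"
```

```text
clock: 8.6
tcp_pos: [0.4823, 0.2384, 0.1213]
tcp_rot: [2.361, 2.068, 0.0]
force: [-0.0, 1.3, -0.2]
opening: 0.431
t 8.6 tcp [0.4823 0.2384 0.1213] ydir -7.6 z [ 0.002 -0.002 -1.   ] F [-0.   1.3 -0.2] M [-0.01  0.03  0.02] op 36.8
clock: 8.85
tcp_pos: [0.4827, 0.2383, 0.1214]
tcp_rot: [2.361, 2.067, 0.001]
force: [0.8, 0.8, -1.1]
opening: 0.425
t 8.85 tcp [0.4827 0.2383 0.1214] ydir -7.6 z [ 0.003 -0.002 -1.   ] F [ 0.8  0.8 -1.1] M [ 0.13 -0.01 -0.01] op 36.3
```

View pics/w9.png

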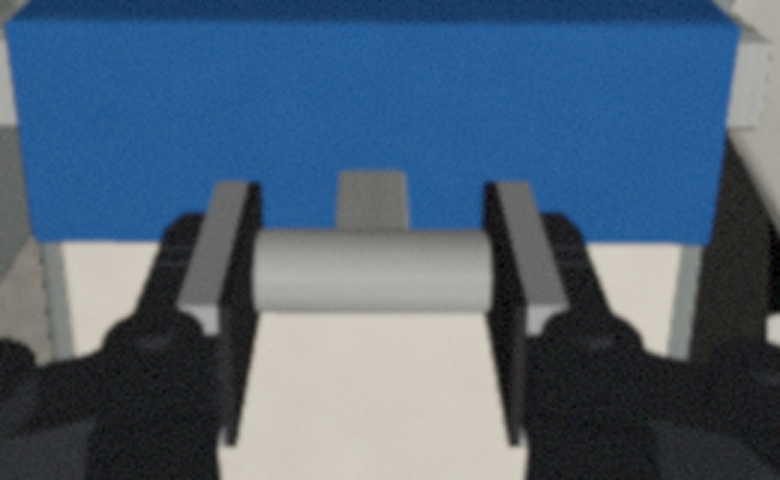

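The pads now close evenly on the bar ends. I'll grip it and start along the arc.

```bash
python3 -m jog '[30,0,0,0,0,0,0, 30,0,0,0,0,0,0]'; python3 -m jog '[30,-0.018,-0.13,0.22,0,0,0, 30,-0.018,-0.14,0.21,0,0,0]'; python3 -c "
from h import *
st()"
```

```text
clock: 9.15
tcp_pos: [0.4827, 0.2385, 0.1215]
tcp_rot: [2.361, 2.067, 0.002]
force: [1.1, 0.2, -0.8]
opening: 0.401
clock: 9.4
tcp_pos: [0.481, 0.227, 0.1383]
tcp_rot: [2.362, 2.068, -0.0]
force: [2.1, -2.1, -9.2]
opening: 0.401
t 9.4 tcp [0.481  0.227  0.1383] ydir -7.6 z [ 0.001 -0.002 -1.   ] F [ 2.1 -2.1 -9.2] M [ 0.01 -0.8  -0.25] op 34.2
```

```bash
python3 -m jog '[30,-0.022,-0.17,0.19,0,0,0, 30,-0.022,-0.17,0.19,0,0,0, 30,-0.027,-0.2,0.16,0,0,0, 30,-0.027,-0.2,0.16,0,0,0]'; python3 -c "
from h import *
st()
f=eyes.grab_frame('wrist'); save(f,'w10')
f=eyes.grab_frame('scene');cv2.imwrite('pics/s10.png',cv2.resize(f['image'][130:250,180:320,::-1],None,fx=5,fy=5,interpolation=2))"
```

```text
clock: 9.9
tcp_pos: [0.4761, 0.1927, 0.1665]
tcp_rot: [2.364, 2.065, -0.007]
force: [5.4, -3.1, -14.3]
opening: 0.396
t 9.9 tcp [0.4761 0.1927 0.1665] ydir -7.7 z [-0.001 -0.005 -1.   ] F [  5.4  -3.1 -14.3] M [-0.31 -0.96 -0.15] op 33.9
```

View pics/s10.png

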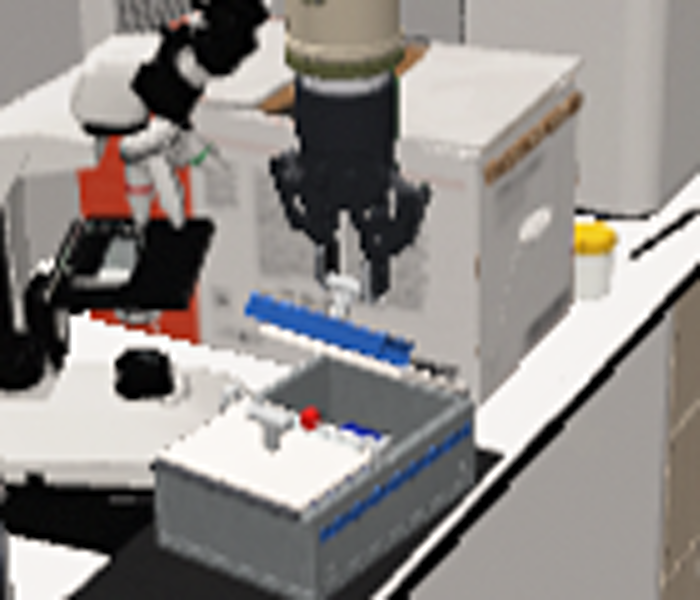

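View pics/w10.png

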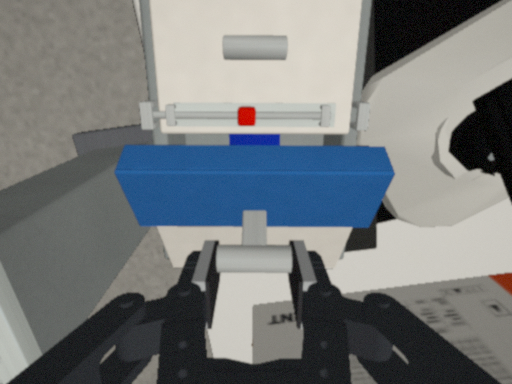

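```bash
python3 -m jog '[30,-0.027,-0.2,0.22,0,0,0, 30,-0.03,-0.23,0.14,0,0,0, 30,-0.03,-0.23,0.1,0,0,0, 30,-0.032,-0.25,0.08,0,0,0]'; python3 -c "
from h import *
s=st()
d=(s['tcp_pos']-[.4827,.2385,.1215])*1000; print('dys',d@[.132,.991,0],d[2], d@[.991,-.132,0])
p=np.array([105+d@[.132,.991,0],53+d[2]]); print(np.hypot(*p), np.degrees(np.arctan2(p[1],p[0])-np.arctan2(53,105)))"
```

```text
clock: 10.5
tcp_pos: [0.4702, 0.1518, 0.1843]
tcp_rot: [2.366, 2.063, -0.016]
force: [7.7, 0.1, -18.2]
opening: 0.397
t 10.5 tcp [0.4702 0.1518 0.1843] ydir -7.8 z [-0.006 -0.008 -1.   ] F [  7.7   0.1 -18.2] M [ 0.3  -1.53  0.05] op 33.9
dys -87.59748248499938 62.818488694380086 -0.9754487242507384
117.11861482834465 54.67193936559912
```

```bash
python3 -m jog '[30,0.02,-0.25,-0.03,0,0,0, 30,-0.01,-0.27,-0.03,0,0,0, 30,-0.03,-0.27,-0.05,0,0,0]'; python3 -c "
from h import *
s=st()
d=(s['tcp_pos']-[.4827,.2385,.1215])*1000; print('dys',d@[.132,.991,0],d[2], d@[.991,-.132,0])
p=np.array([105+d@[.132,.991,0],53+d[2]]); print(np.hypot(*p), np.degrees(np.arctan2(p[1],p[0])-np.arctan2(53,105)))
f=eyes.grab_frame('wrist'); save(f,'w11')
f=eyes.grab_frame('top');cv2.imwrite('pics/t11.png',cv2.resize(f['image'][150:250,150:300,::-1],None,fx=5,fy=5,interpolation=2))
f=eyes.grab_frame('scene');cv2.imwrite('pics/s11.png',cv2.resize(f['image'][130:250,180:320,::-1],None,fx=5,fy=5,interpolation=2))"
```

```text
clock: 10.88
tcp_pos: [0.4675, 0.1306, 0.1852]
tcp_rot: [-2.353, -2.075, 0.001]
force: [-1.5, 4.5, 5.8]
opening: 0.393
t 10.88 tcp [0.4675 0.1306 0.1852] ydir -7.2 z [-0.004  0.003 -1.   ] F [-1.5  4.5  5.8] M [ 1.36  0.31 -0.57] op 33.5
dys -108.9562780742805 63.702071296939586 -0.8128896345282283
116.76911227373873 65.15871676953078
```

View pics/s11.png

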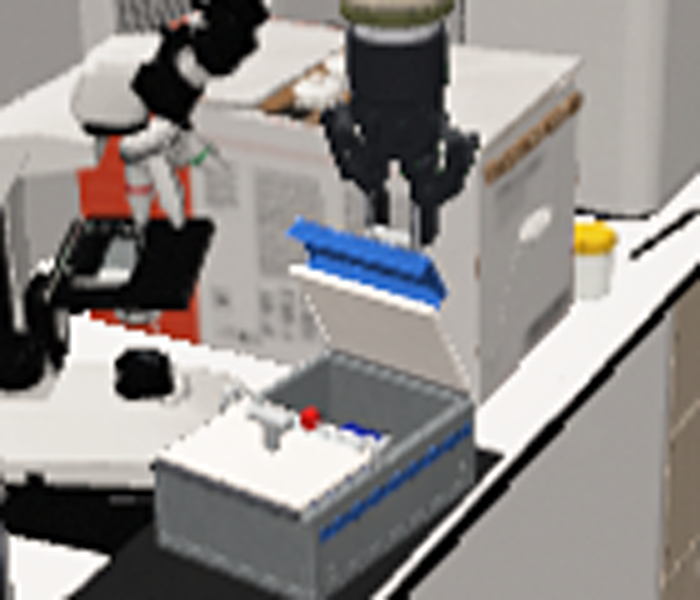

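View pics/t11.png

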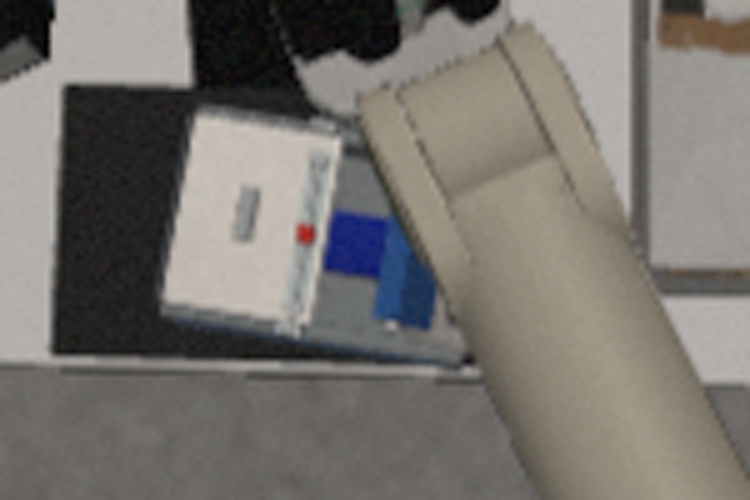

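View pics/w11.png

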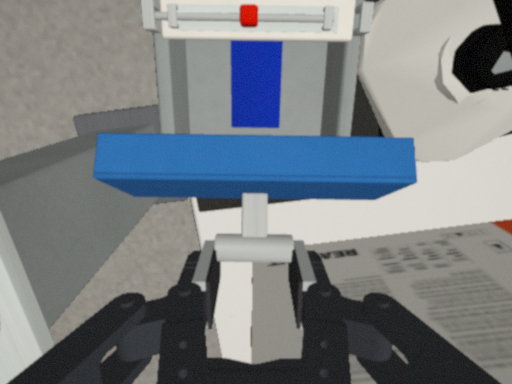

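```bash
python3 -c "
from h import *
f=eyes.grab_frame('scene'); b=ray(f,275.8,208,0); print(b)
for h in (.15,.2,.25,.3,.35): print(h,proj(f,[b[0],b[1],h]), ray(f,276,160,h))
"
```

```text
[ 0.4662821  -0.00685803  0.        ]
0.15 [275.91236111 176.03368345] [ 0.54008745 -0.16044102  0.15      ]
0.2 [275.95169694 164.84278719] [ 0.48821779 -0.05270888  0.2       ]
0.25 [275.9920337  153.36713087] [0.43634813 0.05502326 0.25      ]
0.3 [276.03341008 141.59570555] [0.38447847 0.16275539 0.3       ]
0.35 [276.0758668 129.5169274] [0.3326088  0.27048753 0.35      ]
```

```bash
python3 -m jog '[30,-0.03,-0.27,-0.02,0,0,0, 30,-0.03,-0.27,-0.05,0,0,0, 30,-0.03,-0.27,-0.08,0,0,0, 30,-0.03,-0.25,-0.1,0,0,0]'; python3 -c "
from h import *
s=st()
d=(s['tcp_pos']-[.4827,.2385,.1215])*1000; print('dys',d@[.132,.991,0],d[2], d@[.991,-.132,0])
p=np.array([105+d@[.132,.991,0],53+d[2]]); print(np.hypot(*p), np.degrees(np.arctan2(p[1],p[0])-np.arctan2(53,105)))"
```

```text
clock: 11.58
tcp_pos: [0.4626, 0.0931, 0.1791]
tcp_rot: [-2.346, -2.082, -0.008]
force: [-6.3, 2.0, 8.7]
opening: 0.388
t 11.57 tcp [0.4626 0.0931 0.1791] ydir -6.8 z [ 0.     0.007 -1.   ] F [-6.3  2.   8.7] M [ 0.9   1.14 -0.25] op 33.2
dys -146.764203015898 57.61372087436922 -0.7500049708633103
118.23554414483831 83.90202769460824
```

```bash
python3 -m jog '[30,-0.05,-0.22,-0.1,0,0,0, 30,-0.04,-0.22,-0.12,0,0,0, 30,-0.03,-0.22,-0.13,0,0,0, 30,0,0,0,0,0,0]'; python3 -c "
from h import *
s=st()
d=(s['tcp_pos']-[.4827,.2385,.1215])*1000; print('dys',d@[.132,.991,0],d[2], d@[.991,-.132,0])
p=np.array([105+d@[.132,.991,0],53+d[2]]); print(np.hypot(*p), np.degrees(np.arctan2(p[1],p[0])-np.arctan2(53,105)))
f=eyes.grab_frame('wrist'); save(f,'w12')
f=eyes.grab_frame('scene');cv2.imwrite('pics/s12.png',cv2.resize(f['image'][110:250,180:340,::-1],None,fx=4,fy=4,interpolation=2))"
```

```text
clock: 12.08
tcp_pos: [0.4585, 0.0645, 0.1662]
tcp_rot: [-2.349, -2.082, -0.012]
force: [2.0, 0.7, -2.3]
opening: 0.38
t 12.07 tcp [0.4585 0.0645 0.1662] ydir -6.9 z [ 0.004  0.007 -1.   ] F [ 2.   0.7 -2.3] M [ 0.4  -0.39 -0.19] op 32.5
dys -175.58975191108 44.71347459507477 -1.0241133137851277
120.54391810585113 99.0620343059301
```

View pics/s12.png

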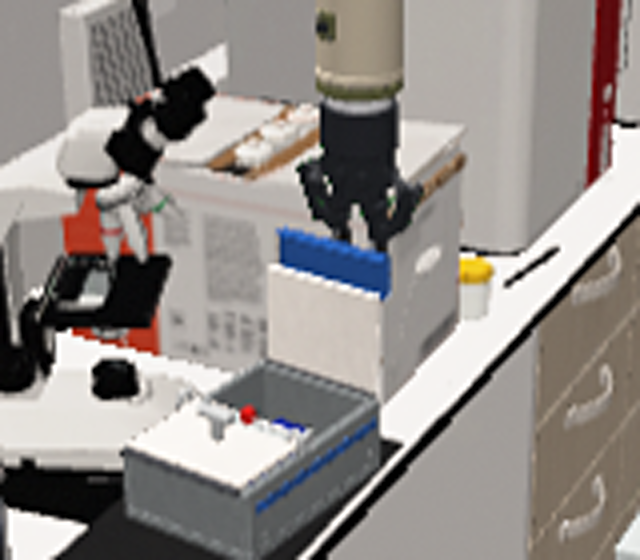

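View pics/w12.png

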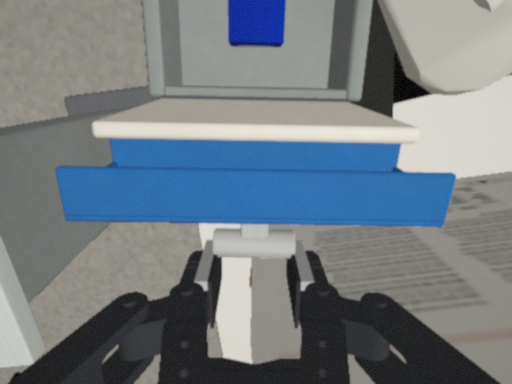

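```bash
python3 -m jog '[30,-0.02,-0.18,-0.11,0,0,0, 30,0,0,0,0,0,0]'; python3 -c "
from h import *
st()"; python3 -m jog '[45,0,0,0,0,0,0, 50,0,0,0,0,0,0, 50,0,0,0,0,0,0]';python3 -m jog '[50,0,0,0.5,0,0,0, 50,0,0,0.8,0,0,0,50,0,0,0.8,0,0,0]'; python3 -c "
from h import *
st()
f=eyes.grab_frame('wrist'); save(f,'w13')
f=eyes.grab_frame('scene');cv2.imwrite('pics/s13.png',cv2.resize(f['image'][110:250,180:340,::-1],None,fx=4,fy=4,interpolation=2))"
```

```text
clock: 12.42
tcp_pos: [0.4577, 0.058, 0.1619]
tcp_rot: [-2.347, -2.084, -0.012]
force: [1.9, 0.6, -0.8]
opening: 0.374
t 12.43 tcp [0.4577 0.058  0.1619] ydir -6.8 z [ 0.004  0.007 -1.   ] F [ 1.9  0.6 -0.8] M [ 0.23 -0.07 -0.17] op 32.0
clock: 12.8
tcp_pos: [0.4576, 0.0575, 0.1618]
tcp_rot: [-2.347, -2.085, -0.01]
force: [0.3, 0.1, 0.2]
opening: 0.584
clock: 13.18
tcp_pos: [0.4555, 0.0572, 0.2457]
tcp_rot: [-2.344, -2.083, -0.004]
force: [0.5, 0.6, 0.7]
opening: 0.586
t 13.18 tcp [0.4555 0.0572 0.2457] ydir -6.7 z [-0.002  0.006 -1.   ] F [0.5 0.6 0.7] M [ 0.01 -0.03  0.  ] op 50.0
```

View pics/w13.png

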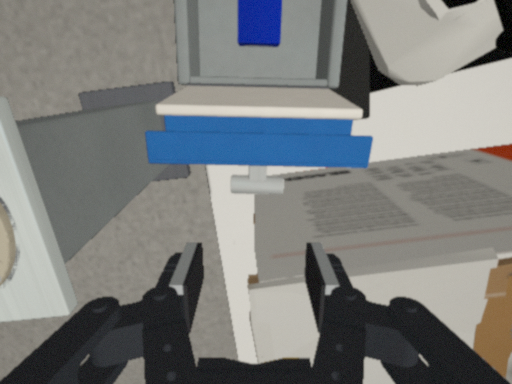

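View pics/s13.png

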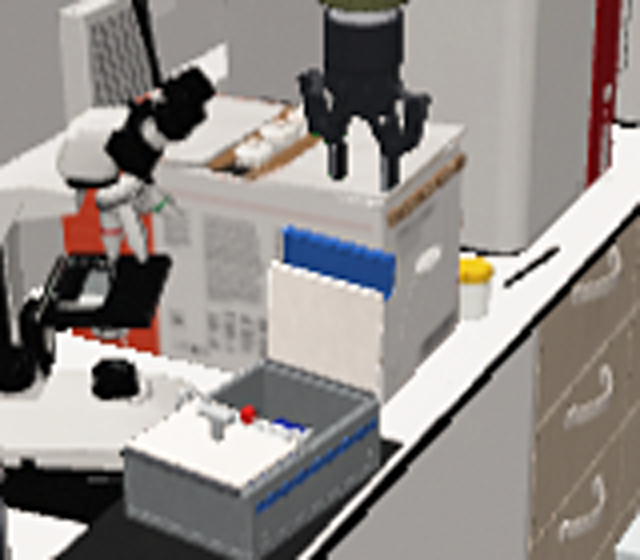

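```bash
python3 -c "
from h import *
f=eyes.grab_frame('wrist');g=eyes.grab_frame('scene')
def L(y,z,t):
    y+=105;z-=81; return (0,-105+y*np.cos(t)-z*np.sin(t),81+y*np.sin(t)+z*np.cos(t))
for d in (80,85,90,95,100,103):
    t=np.radians(d); X=[.483,.2355,-.133]
    print(d,proj(f,W(X,L(0,134,t))).round(1),'strip tip',proj(f,W(X,L(32,109,t))).round(1),'leaf edge in',proj(f,W(X,L(0,81,t))).round(1),'scene tip mid',((proj(g,W(X,L(32,109,t)))-[180,110])*4).round(0))
"
```

```text
80 [255.9 150.7] strip tip [257.3 104.4] leaf edge in [257.2  63.4] scene tip mid [320. 244.]
85 [255.6 164.3] strip tip [256.9 127.5] leaf edge in [257.   79.1] scene tip mid [327. 240.]
90 [255.3 176.3] strip tip [256.5 148.9] leaf edge in [256.7  94.6] scene tip mid [335. 238.]
95 [255.1 186.6] strip tip [256.1 168.2] leaf edge in [256.5 109.6] scene tip mid [342. 236.]
100 [254.8 195.4] strip tip [255.7 185.1] leaf edge in [256.2 123.9] scene tip mid [348. 236.]
103 [254.7 199.8] strip tip [255.4 194.2] leaf edge in [256. 132.] scene tip mid [352. 236.]
```

The active leaf measures about 94°. The bar is at row 185 and the strip's outer edge is near row 165, matching the 94–95° projections. Next I'll go to the bolt.

```bash
python3 -m jog '[40,0,0,0.8,0,0,0, 20,-0.1,0.6,0.6,0,0,0, 0,-0.1,1,0,0,0,0, 0,-0.1,1,0,0,0,0, 0,-0.1,1,0,0,0,0, 0,-0.1,0.8,-0.2,0,0,0, 0,0,0.5,-0.5,0,0,-0.05, 0,0,0,-0.5,0,0,-0.05]'; python3 -c "
from h import *
st()
f=eyes.grab_frame('wrist'); save(f,'w14')
f=eyes.grab_frame('top'); cv2.imwrite('pics/t14.png',cv2.resize(f['image'][150:250,150:300,::-1],None,fx=5,fy=5,interpolation=2))
"
```

```text
clock: 14.38
tcp_pos: [0.4313, 0.2569, 0.245]
tcp_rot: [-2.361, -2.055, 0.009]
force: [0.1, -0.6, -0.3]
opening: -0.0
t 14.38 tcp [0.4313 0.2569 0.245 ] ydir -7.9 z [-0.012  0.005 -1.   ] F [ 0.1 -0.6 -0.3] M [-0.05 -0.02 -0.02] op -0.0
```

View pics/w14.png

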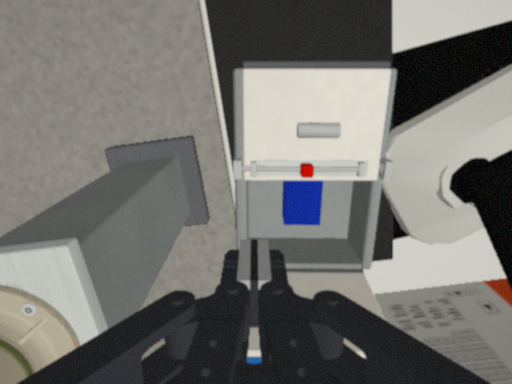

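View pics/t14.png

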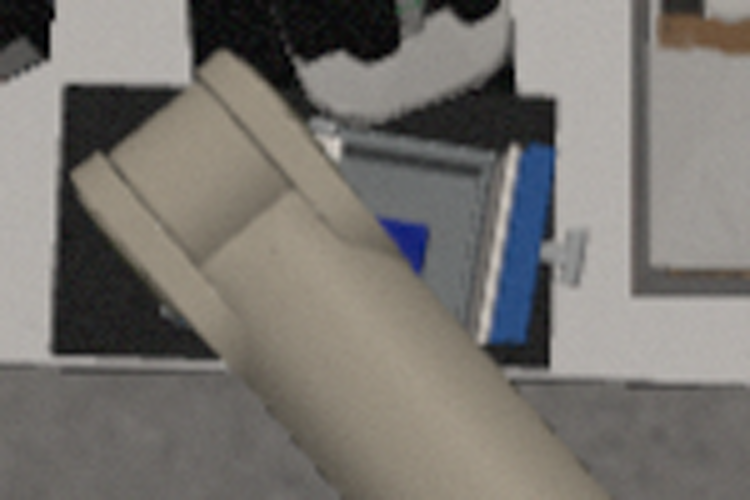

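```bash
python3 -c "
import cv2
a=cv2.imread('pics/w14.png')[105:205,225:400]; cv2.imwrite('pics/w14z.png',cv2.resize(a,None,fx=4.5,fy=4.5,interpolation=2))"
```

```text
(no output)
```

View pics/w14z.png

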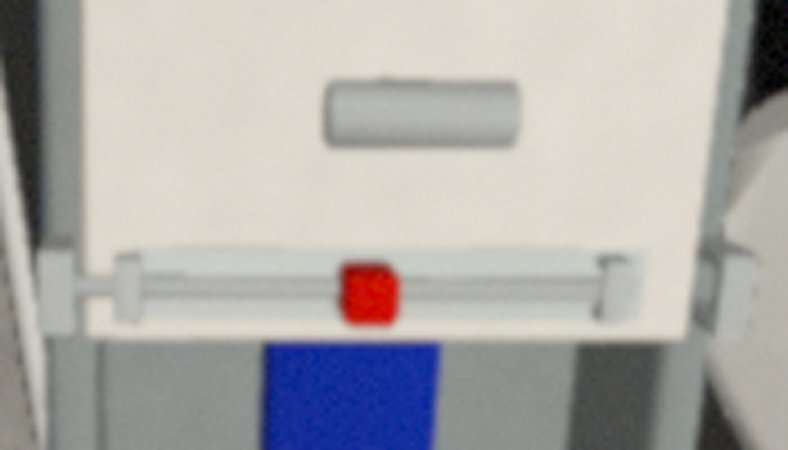

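```bash
cat > fit.py <<'E'
from h import *
def fit(f,o,off,sc,x0=(.483,.2355,-.133)):
    px=[np.array([off[0]+(a+.5)/sc-.5,off[1]+(b+.5)/sc-.5]) for (a,b),m in o]
    r=least_squares(lambda x:np.concatenate([proj(f,W(x,m[1]))-p for m,p in zip(o,px)]),x0,loss='soft_l1')
    return r.x,np.array([proj(f,W(r.x,m[1]))-p for m,p in zip(o,px)]).round(2)
def thumb(f,x):
    im=f['image'].astype(int); m=(im[:,:,0]>120)&(im[:,:,1]<60)&(im[:,:,2]<60)
    n,l,s,c=cv2.connectedComponentsWithStats(m.astype(np.uint8))
    return s,c
E
python3 - <<'E'
from fit import *
f=eyes.grab_frame('wrist'); st()
o=[((40,250),(-75,23,99)),((40,335),(-75,5,99)),((755,257),(75,23,99)),((755,340),(75,5,99)),((325,113),(-18,54,114)),((519,115),(18,54,114)),((85,337),(-67,0,88)),((688,340),(67,0,88))]
x,res=fit(f,o,(225,105),4.5); print(x,np.degrees(x[2])); print(res)
print([((proj(f,W(x,m))-[225,105])*4.5).round(0) for m in [(-71,14,99),(71,14,99),(-105,0,0)]])
s,c=thumb(f,x)
for a,b in zip(s,c): print(a,((b-[225,105])*4.5).round())
for X in (-8,-6,-4): print(X,[((proj(f,W(x,(X+d,y,103)))-[225,105])*4.5).round(0) for d in (-6,6) for y in (8,20)])
E
```

```text
t 14.53 tcp [0.4316 0.2546 0.2452] ydir -8.1 z [-0.014  0.003 -1.   ] F [ 0.6 -0.8 -0.2] M [ 0.02 -0.01 -0.04] op -0.4
[ 0.48250992  0.23653721 -0.14455677] -8.282492977425221
[[-1.12  0.14]
 [-0.79 -0.15]
 [ 2.77 -0.22]
 [ 0.01  0.05]
 [ 0.51 -0.42]
 [-0.09 -0.61]
 [-1.69  1.13]
 [ 1.53  1.6 ]]
[array([ 53., 291.]), array([740., 297.]), array([-46., 246.])]
[     0      0    512    384 196206] [136. 389.]
[302 162  12  12 134] [371. 281.]
[489 278  23  23 268] [1253.  815.]
-8 [array([329., 327.]), array([331., 270.]), array([387., 327.]), array([390., 271.])]
-6 [array([338., 327.]), array([341., 270.]), array([397., 327.]), array([400., 271.])]
-4 [array([348., 327.]), array([351., 270.]), array([406., 327.]), array([410., 271.])]
```

```bash
python3 - <<'E'
from h import *
f=eyes.grab_frame('wrist'); s=status.get_state(); M=R.from_rotvec(s['tcp_rot']).as_matrix()
for z in (-.011,-.005,0,.005,.01,.015):
    print(z,[proj(f,s['tcp_pos']+M@np.array([sx*.011,dy,-z])).round(1) for sx in (-1,1) for dy in (-.0085,.0085)])
cv2.imwrite('pics/w15.png',cv2.resize(f['image'][220:384,180:340,::-1],None,fx=3.6,fy=3.6,interpolation=2))
E
```

```text
-0.011 [array([238.5, 252.9]), array([268.2, 253. ]), array([237.9, 217.6]), array([268.8, 217.6])]
-0.005 [array([238. , 258.4]), array([268.7, 258.5]), array([237.4, 222.1]), array([269.3, 222.1])]
0 [array([237.6, 263.2]), array([269.1, 263.3]), array([236.9, 226.1]), array([269.7, 226.2])]
0.005 [array([237.1, 268.4]), array([269.5, 268.4]), array([236.4, 230.4]), array([270.2, 230.4])]
0.01 [array([236.6, 273.8]), array([269.9, 273.8]), array([235.8, 234.9]), array([270.6, 234.9])]
0.015 [array([236.1, 279.5]), array([270.3, 279.5]), array([235.2, 239.6]), array([271.1, 239.7])]
```

View pics/w15.png

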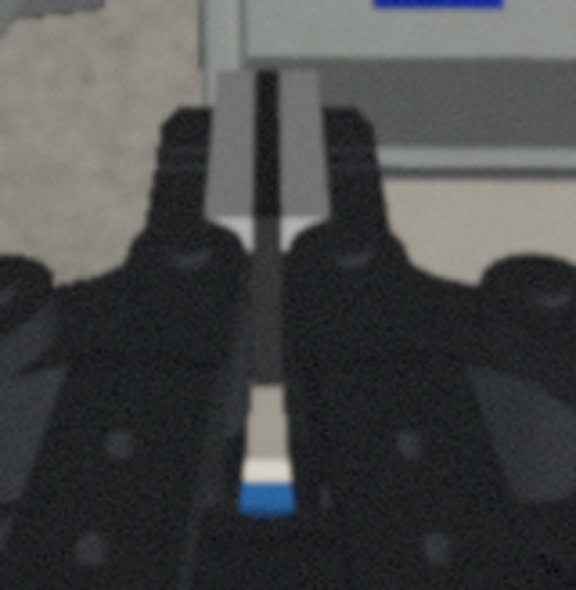

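```bash
python3 -m jog '[0,0.3,0,-0.6,0,0,0, 0,0.2,0,-0.7,0,0,0, 0,0,0,-0.7,0,0.05,0, 0,0,0,-0.4,0,0,0, 0,0,0,0,0,0,0]'; python3 -c "
from h import *
s=st(); d=s['tcp_pos']-[.4825,.2365,0]; print('xs',(d[0]*.9895-d[1]*.144)*1e3,'ys',(d[0]*.144+d[1]*.9895)*1e3)
f=eyes.grab_frame('wrist'); save(f,'w16')"
```

```text
clock: 15.2
tcp_pos: [0.4565, 0.2533, 0.1522]
tcp_rot: [-2.369, -2.044, 0.01]
force: [-0.2, 0.3, 0.0]
opening: -0.001
t 15.2 tcp [0.4565 0.2533 0.1522] ydir -8.4 z [-0.013  0.005 -1.   ] F [-0.2  0.3  0. ] M [-0.    0.02  0.02] op -0.1
xs -28.125994531031605 ys 12.911494033632643
```

View pics/w16.png

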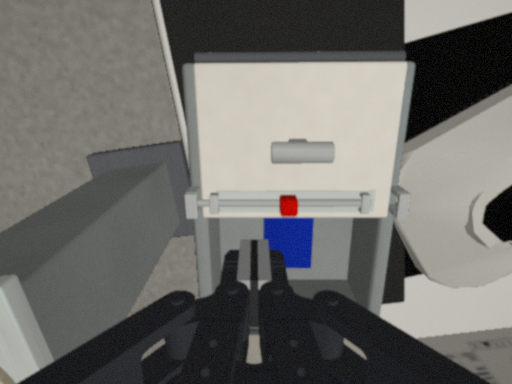

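```bash
python3 -m jog '[0,-0.05,0,-0.3,0,-0.05,0.05, 0,-0.03,0,-0.2,0,0,0, 0,0,0,0,0,0,0]'; python3 -c "
from h import *
s=st(); d=s['tcp_pos']-[.4825,.2365,0]; print('xs',(d[0]*.9895-d[1]*.144)*1e3,'ys',(d[0]*.144+d[1]*.9895)*1e3)
f=eyes.grab_frame('wrist'); cv2.imwrite('pics/w17.png',cv2.resize(f['image'][150:350,150:400,::-1],None,fx=3,fy=3,interpolation=2))"
```

```text
clock: 15.62
tcp_pos: [0.4544, 0.2543, 0.1339]
tcp_rot: [-2.365, -2.061, -0.008]
force: [-0.9, 0.7, -0.0]
opening: -0.0
t 15.62 tcp [0.4544 0.2543 0.1339] ydir -7.9 z [ 0.001  0.007 -1.   ] F [-0.9  0.7 -0. ] M [-0.01  0.03  0.04] op -0.0
xs -30.41364363380611 ys 13.5944739779758
```

View pics/w17.png

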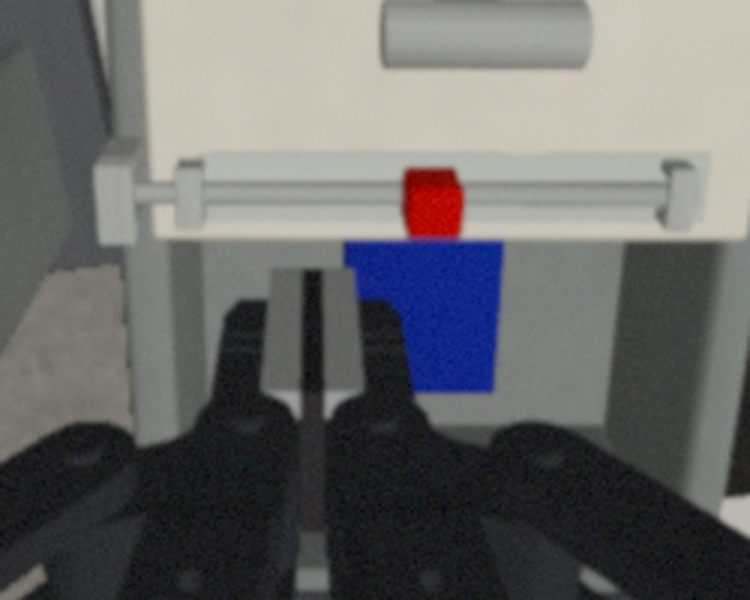

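```bash
python3 -m jog '[0,0,0,-0.2,0,0,0, 0,0,0,-0.2,0,0,0, 0,0,0,0,0,0,0]'; python3 -c "
from h import *
s=st(); d=s['tcp_pos']-[.4825,.2365,0]; print('xs',(d[0]*.9895-d[1]*.144)*1e3,'ys',(d[0]*.144+d[1]*.9895)*1e3)
f=eyes.grab_frame('wrist'); cv2.imwrite('pics/w18.png',cv2.resize(f['image'][150:350,150:400,::-1],None,fx=3,fy=3,interpolation=2))
f=eyes.grab_frame('scene');cv2.imwrite('pics/s18.png',cv2.resize(f['image'][130:250,180:310,::-1],None,fx=5,fy=5,interpolation=2))"
```

```text
clock: 16.05
tcp_pos: [0.4547, 0.2545, 0.1174]
tcp_rot: [-2.365, -2.061, -0.009]
force: [0.6, 0.2, 0.4]
opening: -0.004
t 16.05 tcp [0.4547 0.2545 0.1174] ydir -7.9 z [ 0.001  0.007 -1.   ] F [0.6 0.2 0.4] M [-0.05  0.03 -0.02] op -0.4
xs -30.069620173799848 ys 13.853659228595633
```

View pics/w18.png

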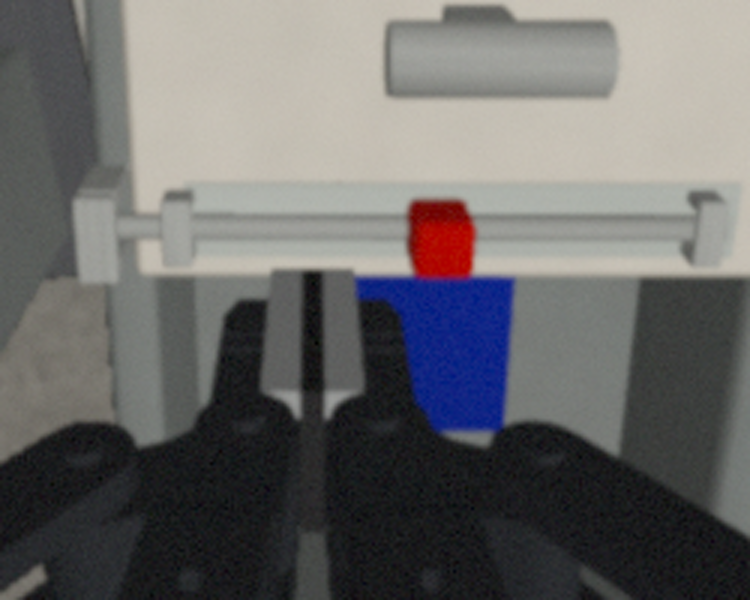

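View pics/s18.png

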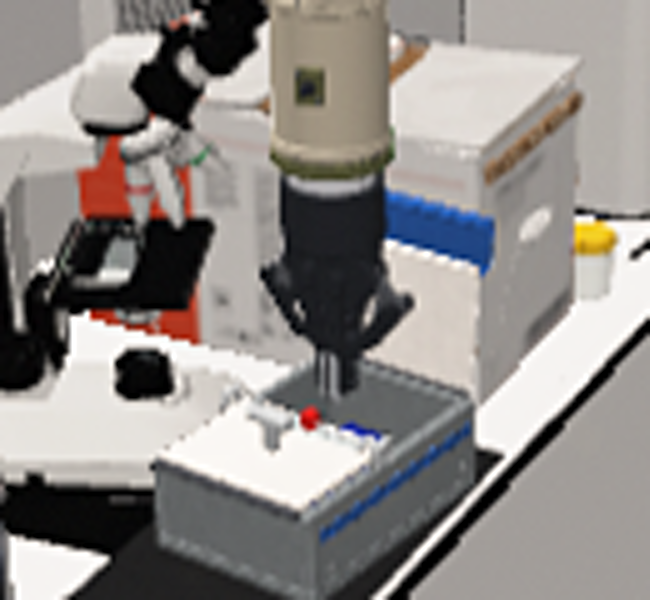

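```bash
python3 -m jog '[0,0,0,-0.2,0,0,0, 0,0,0,-0.15,0,0,0, 0,0,0,0,0,0,0]'; python3 -c "
from h import *
s=st(); d=s['tcp_pos']-[.4825,.2365,0]; print('xs',(d[0]*.9895-d[1]*.144)*1e3,'ys',(d[0]*.144+d[1]*.9895)*1e3)
f=eyes.grab_frame('wrist'); cv2.imwrite('pics/w19.png',cv2.resize(f['image'][150:350,150:400,::-1],None,fx=3,fy=3,interpolation=2))
f=eyes.grab_frame('scene');cv2.imwrite('pics/s19.png',cv2.resize(f['image'][180:240,200:290,::-1],None,fx=8,fy=8,interpolation=2))"
```

```text
clock: 16.52
tcp_pos: [0.4552, 0.2549, 0.1032]
tcp_rot: [-2.366, -2.061, -0.011]
force: [-0.6, 0.4, 1.0]
opening: 0.003
t 16.52 tcp [0.4552 0.2549 0.1032] ydir -7.9 z [ 0.003  0.008 -1.   ] F [-0.6  0.4  1. ] M [ 0.01  0.02 -0.  ] op 0.2
xs -29.66807539228833 ys 14.267601344207351
```

View pics/w19.png

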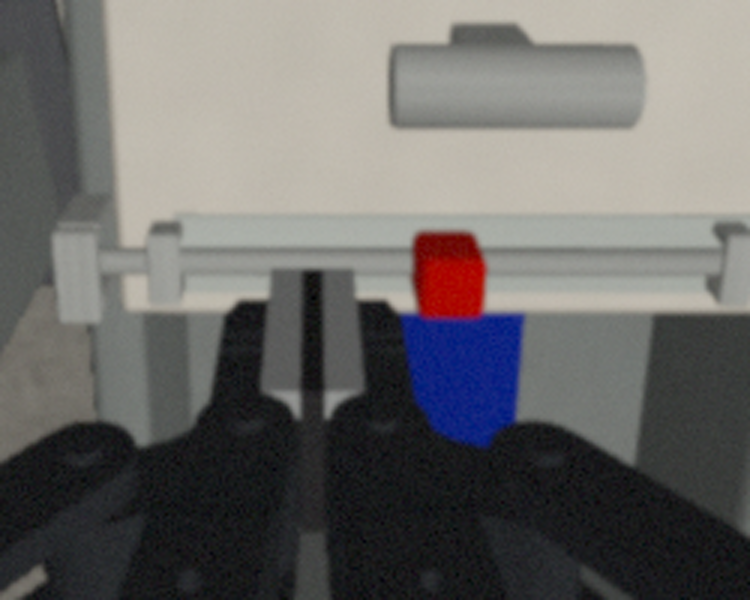

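View pics/s19.png

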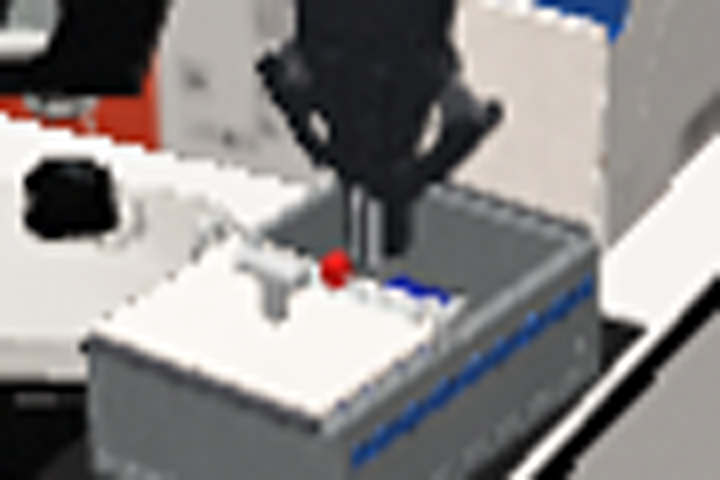

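```bash
python3 -m jog '[0,0,0.13,0,0,0,0, 0,0,0,-0.1,0,0,0, 0,0,0,0,0,0,0]'; python3 -m jog '[0,0,0,-0.08,0,0,0, 0,0,0,0,0,0,0]';python3 -c "
from h import *
s=st(); d=s['tcp_pos']-[.4825,.2365,0]; print('xs',(d[0]*.9895-d[1]*.144)*1e3,'ys',(d[0]*.144+d[1]*.9895)*1e3)
f=eyes.grab_frame('wrist'); cv2.imwrite('pics/w20.png',cv2.resize(f['image'][150:350,150:400,::-1],None,fx=3,fy=3,interpolation=2))
f=eyes.grab_frame('scene');cv2.imwrite('pics/s20.png',cv2.resize(f['image'][180:240,200:290,::-1],None,fx=8,fy=8,interpolation=2))"
```

```text
clock: 17.0
tcp_pos: [0.4556, 0.261, 0.0999]
tcp_rot: [-2.366, -2.061, -0.013]
force: [0.1, 0.1, 0.6]
opening: -0.004
clock: 17.25
tcp_pos: [0.4556, 0.2609, 0.0964]
tcp_rot: [-2.366, -2.061, -0.013]
force: [-0.0, -0.1, -1.3]
opening: 0.001
t 17.25 tcp [0.4556 0.2609 0.0964] ydir -7.9 z [ 0.004  0.008 -1.   ] F [-0.  -0.1 -1.3] M [0.   0.05 0.04] op 0.1
xs -30.126477339438534 ys 20.297837240449585
```

View pics/w20.png

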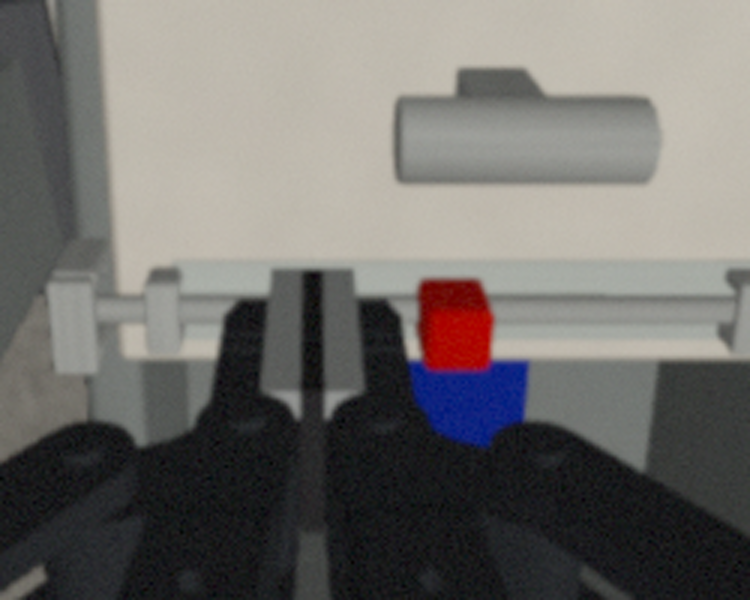

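View pics/s20.png

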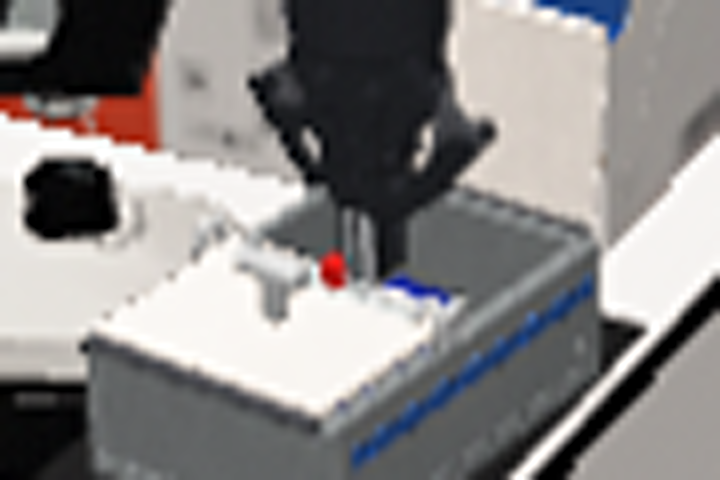

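```bash
for i in 1; do python3 -m jog '[0,0,0,-0.06,0,0,0, 0,0,0,0,0,0,0]'; python3 -m jog '[0,0,0,-0.06,0,0,0, 0,0,0,0,0,0,0]'; done
```

```text
clock: 17.6
tcp_pos: [0.4558, 0.261, 0.0942]
tcp_rot: [-2.366, -2.061, -0.014]
force: [-0.5, 0.6, 0.7]
opening: -0.0
clock: 17.85
tcp_pos: [0.4559, 0.261, 0.0916]
tcp_rot: [-2.366, -2.061, -0.014]
force: [-0.5, -0.3, -0.6]
opening: -0.0
```

```bash
python3 -m jog '[0,0,0,-0.05,0,0,0, 0,0,0,0,0,0,0]'; python3 -c "
from h import *
f=eyes.grab_frame('wrist'); cv2.imwrite('pics/w21.png',cv2.resize(f['image'][150:350,150:400,::-1],None,fx=3,fy=3,interpolation=2))
f=eyes.grab_frame('scene');cv2.imwrite('pics/s21.png',cv2.resize(f['image'][180:240,200:290,::-1],None,fx=8,fy=8,interpolation=2))"
```

```text
clock: 18.1
tcp_pos: [0.4559, 0.261, 0.0895]
tcp_rot: [-2.366, -2.061, -0.014]
force: [-0.4, -0.0, 0.3]
opening: -0.002
```

View pics/w21.png

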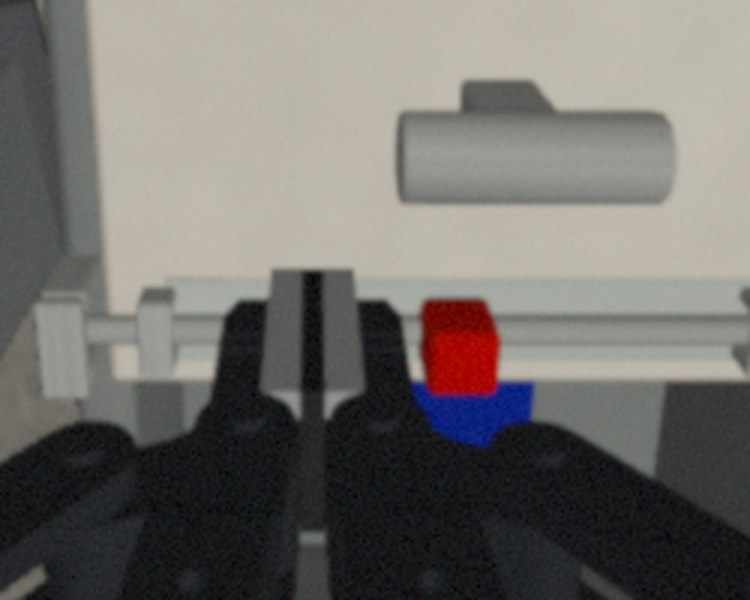

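View pics/s21.png

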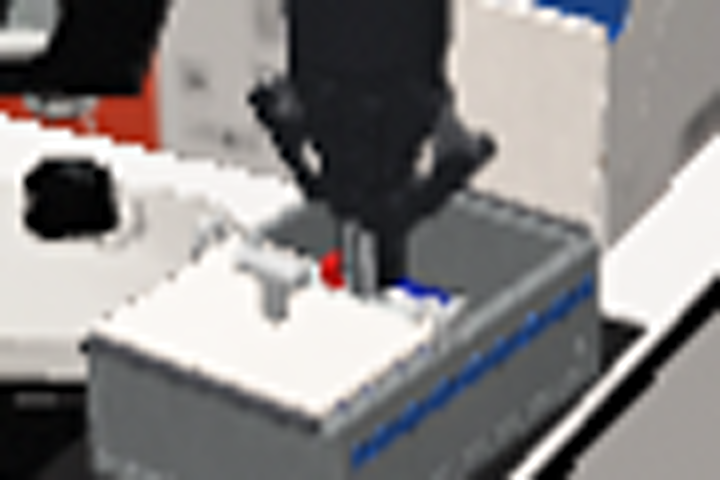

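```bash
cat > th.py <<'E'
from fit import *
from scipy.optimize import brentq
def go(name=None):
    s=st(); d=s['tcp_pos']-[.4825,.2365,0]; print('tool xs',((d[0]*.9895-d[1]*.144)*1e3).round(1),'ys',((d[0]*.144+d[1]*.9895)*1e3).round(1))
    f=eyes.grab_frame('wrist')
    st_,c=thumb(f,None); i=1+np.argmax(st_[1:,4]*(abs(c[1:,1]-250)<80)); 
    b=st_[i]
    # top face right/left edges: use bbox
    xc=b[0]+b[2]/2-.5
    X=brentq(lambda X:(proj(f,W([.4825,.2365,-.1445],(X,14,99)))[0]-xc),-40,40)
    print('thumb box',b,'X',round(X,2))
    if name: cv2.imwrite(f'pics/{name}.png',cv2.resize(f['image'][150:350,150:400,::-1],None,fx=3,fy=3,interpolation=2))
E
python3 -c "
from th import *
go()"
python3 -m jog '[0,0.1,-0.015,0,0,0,0, 0,0,0,0,0,0,0]'; python3 -m jog '[0,0.08,-0.012,0,0,0,0, 0,0,0,0,0,0,0]'; python3 -c "
from th import *
go('w22')"
```

```text
t 18.2 tcp [0.4559 0.2611 0.0897] ydir -7.9 z [ 0.005  0.009 -1.   ] F [ 0.8 -0.8 -0.5] M [-0.01 -0.   -0.02] op 0.3
tool xs -29.8 ys 20.5
thumb box [292 259  24  22 468] X -4.4
clock: 18.5
tcp_pos: [0.4605, 0.2604, 0.0899]
tcp_rot: [-2.366, -2.061, -0.015]
force: [-0.9, -1.4, -0.5]
opening: 0.003
clock: 18.75
tcp_pos: [0.4628, 0.2603, 0.0896]
tcp_rot: [-2.365, -2.061, -0.013]
force: [-1.5, -0.4, 2.2]
opening: -0.001
t 18.75 tcp [0.4628 0.2603 0.0896] ydir -7.8 z [ 0.003  0.009 -1.   ] F [-1.5 -0.4  2.2] M [-0.08  0.29 -0.01] op -0.1
tool xs -22.9 ys 20.7
thumb box [285 260  18  22 343] X -2.46
```

View pics/w22.png

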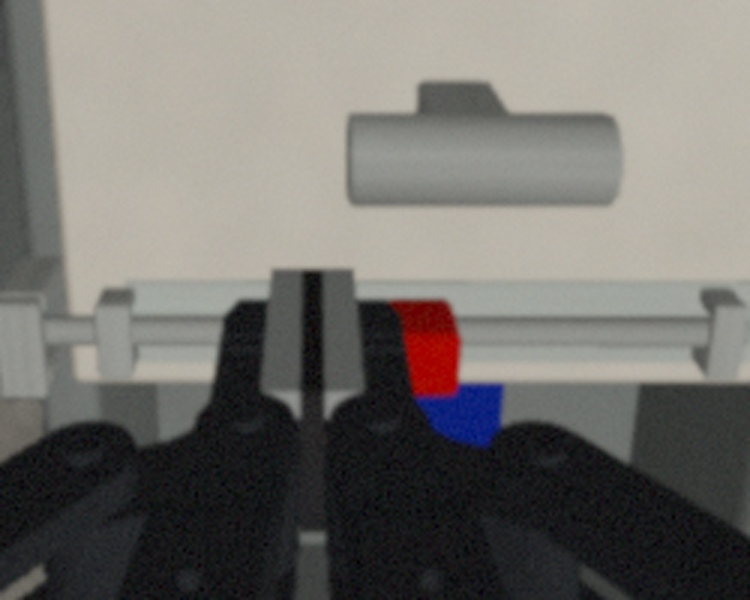

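```bash
cat >> th.py <<'E'
def go2(name=None):
    s=st(); d=s['tcp_pos']-[.4825,.2365,0]; print('tool xs',((d[0]*.9895-d[1]*.144)*1e3).round(1))
    f=eyes.grab_frame('wrist'); im=f['image'].astype(float)
    st_,c=thumb(f,None); i=1+np.argmax(st_[1:,4]*(abs(c[1:,1]-250)<80)); b=st_[i]
    # subpixel right edge at rows in lower half
    es=[]
    for r in range(b[1]+b[3]*6//10,b[1]+b[3]-3):
        v=im[r,:,0]-im[r,:,1]; c0=b[0]+b[2]-1
        pk=v[c0-5:c0-1].mean(); k=c0-3
        while v[k]>pk/2: k+=1
        es.append(k-1+(v[k-1]-pk/2)/(v[k-1]-v[k]))
    e=np.median(es)
    X=brentq(lambda X:(proj(f,W([.4825,.2365,-.1445],(X+6,8,99)))[0]-e),-40,40)
    # same for passive bar right end
    print('edge',e.round(2),'X',round(X,2),'area',b)
    g=proj(f,W([.4825,.2365,-.1445],(18,54,114))); print('bar right pred px (zoom)',((g-[150,150])*3).round(0))
    if name: cv2.imwrite(f'pics/{name}.png',cv2.resize(f['image'][150:350,150:400,::-1],None,fx=3,fy=3,interpolation=2))
E
python3 -c "
from th import *
go2()"
```

```text
t 18.8 tcp [0.4629 0.2603 0.0897] ydir -7.8 z [ 0.004  0.009 -1.   ] F [-2.9  0.4  2.4] M [ 0.    0.44 -0.  ] op -0.2
tool xs -22.8
edge 301.9 X -3.9 area [285 260  18  21 330]
bar right pred px (zoom) [605. 172.]
```

```bash
python3 -m jog '[0,0.08,-0.012,0,0,0,0, 0,0,0,0,0,0,0]';python3 -m jog '[0,0.08,-0.012,0,0,0,0, 0,0,0,0,0,0,0]'; python3 -c "
from th import *
go2('w23')"
```

```text
clock: 19.1
tcp_pos: [0.4649, 0.26, 0.0896]
tcp_rot: [-2.363, -2.062, -0.011]
force: [-1.4, -0.1, 1.6]
opening: -0.003
clock: 19.35
tcp_pos: [0.4673, 0.2597, 0.0896]
tcp_rot: [-2.362, -2.063, -0.008]
force: [-1.9, -0.6, 3.0]
opening: -0.0
t 19.35 tcp [0.4673 0.2597 0.0896] ydir -7.7 z [ 0.     0.008 -1.   ] F [-1.9 -0.6  3. ] M [-0.09  0.46 -0.  ] op -0.0
tool xs -18.4
edge 301.92 X 0.62 area [285 258  18  24 333]
bar right pred px (zoom) [573. 173.]
```

View pics/w23.png

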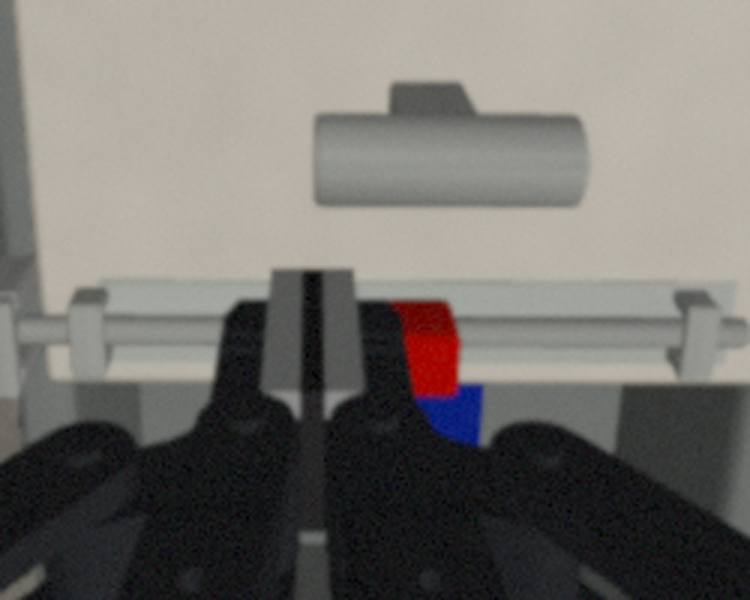

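```bash
python3 -m jog '[0,0.08,-0.012,0,0,0,0, 0,0,0,0,0,0,0]';python3 -m jog '[0,0.07,-0.01,0,0,0,0, 0,0,0,0,0,0,0]'; python3 -c "
from th import *
go2('w24')"
```

```text
clock: 19.65
tcp_pos: [0.4699, 0.2593, 0.0896]
tcp_rot: [-2.361, -2.064, -0.007]
force: [-3.1, 0.0, 2.2]
opening: 0.007
clock: 19.9
tcp_pos: [0.4722, 0.259, 0.0896]
tcp_rot: [-2.36, -2.064, -0.005]
force: [-3.3, -0.0, 3.1]
opening: -0.0
t 19.9 tcp [0.4722 0.259  0.0896] ydir -7.7 z [-0.001  0.007 -1.   ] F [-3.3 -0.   3.1] M [-0.12  0.62 -0.07] op -0.0
tool xs -13.5
edge 301.86 X 5.57 area [285 260  18  22 325]
bar right pred px (zoom) [537. 174.]
```

View pics/w24.png

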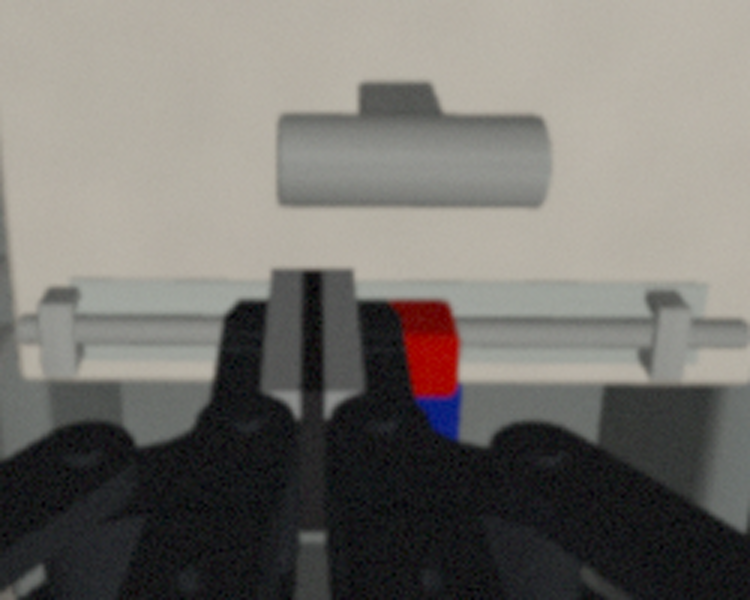

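```bash
python3 -m jog '[0,0.03,-0.005,0,0,0,0, 0,0,0,0,0,0,0]'; python3 -c "
from th import *
go2()"; python3 -m jog '[0,-0.12,0.015,0,0,0,0, 0,-0.12,0.015,0.2,0,0,0, 0,-0.1,0,1,0,0,0, 0,0,0.1,1,0,0,0, 20,0,0.2,0.6,0,0,0,45,0,0,0,0,0,0]';  python3 -c "
from h import *
st()
f=eyes.grab_frame('wrist'); save(f,'w25');cv2.imwrite('pics/w25z.png',cv2.resize(f['image'][110:240,190:400,::-1],None,fx=3.8,fy=3.8,interpolation=2))"
```

```text
clock: 20.2
tcp_pos: [0.4729, 0.2588, 0.0896]
tcp_rot: [-2.359, -2.065, -0.004]
force: [-4.0, -0.1, 2.5]
opening: -0.003
t 20.2 tcp [0.4729 0.2588 0.0896] ydir -7.6 z [-0.002  0.007 -1.   ] F [-4.  -0.1  2.5] M [-0.13  0.8  -0.05] op -0.3
tool xs -12.7
edge 301.76 X 6.26 area [285 259  18  23 324]
bar right pred px (zoom) [532. 174.]
clock: 21.0
tcp_pos: [0.4601, 0.2717, 0.207]
tcp_rot: [-2.364, -2.064, -0.012]
force: [-1.1, -0.0, 0.3]
opening: 0.42
t 21.0 tcp [0.4601 0.2717 0.207 ] ydir -7.7 z [ 0.003  0.007 -1.   ] F [-1.1 -0.   0.3] M [0.05 0.01 0.01] op 35.8
```

View pics/w25z.png

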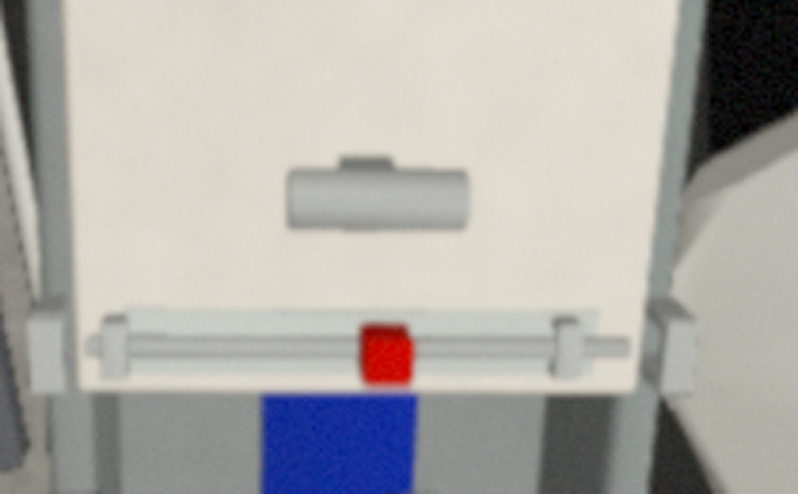

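Rod tips at columns 88 and 630 sit clear of both keepers, whose inner faces are near 68 and 653, so the bolt is in the middle. Next is the passive bar.

```bash
python3 -m jog '[50,0.4,0.3,0,0,0,0, 50,0.35,0.25,-0.4,0,0,0, 50,0,0,-0.6,0,0,0, 50,0,0,0,0,0,0]';  python3 -c "
from h import *
st()
f=eyes.grab_frame('wrist'); cv2.imwrite('pics/w26.png',cv2.resize(f['image'][150:350,130:380,::-1],None,fx=3,fy=3,interpolation=2))"
```

```text
clock: 21.55
tcp_pos: [0.4901, 0.2904, 0.1614]
tcp_rot: [-2.367, -2.062, -0.002]
force: [-0.1, -0.0, 0.1]
opening: 0.585
t 21.55 tcp [0.4901 0.2904 0.1614] ydir -7.9 z [-0.     0.003 -1.   ] F [-0.1 -0.   0.1] M [0.02 0.01 0.01] op 50.0
```

View pics/w26.png

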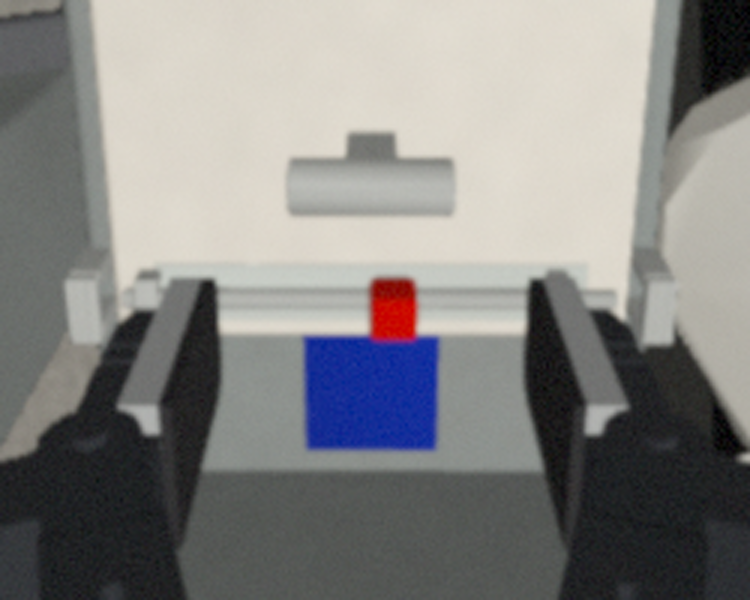

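```bash
python3 -m jog '[44,0,0.04,-0.5,0,0,0, 42,0,0.03,-0.5,0,0,0, 42,0,0,-0.3,0,0,0, 42,0,0,0,0,0,0]';  python3 -c "
from h import *
st()
f=eyes.grab_frame('wrist'); cv2.imwrite('pics/w27.png',cv2.resize(f['image'][180:340,130:390,::-1],None,fx=3,fy=3,interpolation=2))"
```

```text
clock: 22.1
tcp_pos: [0.4908, 0.2933, 0.1084]
tcp_rot: [-2.369, -2.062, -0.006]
force: [0.0, -0.2, 0.3]
opening: 0.495
t 22.1 tcp [0.4908 0.2933 0.1084] ydir -7.9 z [ 0.002  0.003 -1.   ] F [ 0.  -0.2  0.3] M [ 0.02  0.02 -0.02] op 42.3
```

View pics/w27.png

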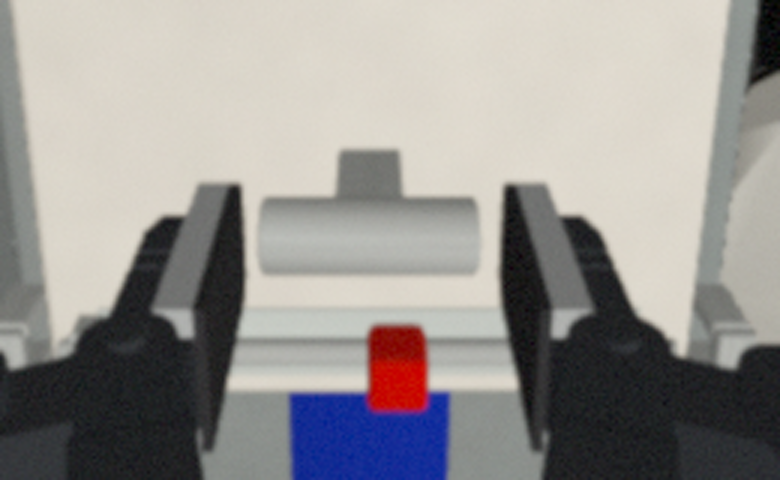

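```bash
python3 -m jog '[42,-0.01,0.05,-0.2,0,0,0, 40,0,0,0,0,0,0]';  python3 -c "
from h import *
st()
f=eyes.grab_frame('wrist'); cv2.imwrite('pics/w28.png',cv2.resize(f['image'][180:340,130:390,::-1],None,fx=3,fy=3,interpolation=2))"
```

```text
clock: 22.4
tcp_pos: [0.4911, 0.2962, 0.1014]
tcp_rot: [-2.369, -2.063, -0.01]
force: [0.5, 0.2, 0.7]
opening: 0.469
t 22.4 tcp [0.4911 0.2962 0.1014] ydir -7.9 z [ 0.005  0.005 -1.   ] F [0.5 0.2 0.7] M [-0.06  0.03  0.02] op 40.1
```

View pics/w28.png

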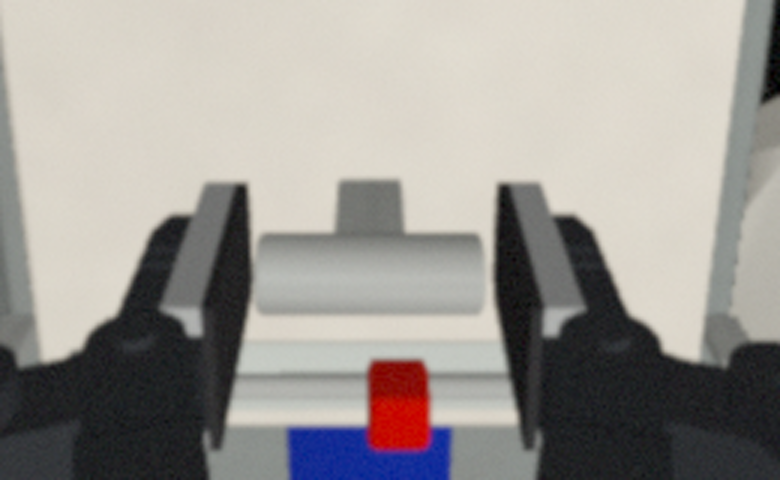

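```bash
python3 -m jog '[38.5,-0.02,0,0,0,0,0, 37,0,0,0,0,0,0]'; python3 -m jog '[36,0,0,0,0,0,0, 36,0,0,0,0,0,0]'; python3 -m jog '[33,0,0,0,0,0,0, 30,0,0,0,0,0,0]'; python3 -c "
from h import *
st()
f=eyes.grab_frame('wrist'); cv2.imwrite('pics/w29.png',cv2.resize(f['image'][180:340,130:390,::-1],None,fx=3,fy=3,interpolation=2))"
```

```text
clock: 22.7
tcp_pos: [0.4909, 0.2966, 0.1026]
tcp_rot: [-2.369, -2.063, -0.013]
force: [-0.1, 0.1, 0.0]
opening: 0.434
clock: 22.95
tcp_pos: [0.4908, 0.2966, 0.1027]
tcp_rot: [-2.369, -2.063, -0.013]
force: [0.9, 0.4, -1.2]
opening: 0.42
clock: 23.2
tcp_pos: [0.4909, 0.2966, 0.1031]
tcp_rot: [2.369, 2.063, 0.013]
force: [-1.0, -0.5, 0.1]
opening: 0.393
t 23.2 tcp [0.4909 0.2966 0.1031] ydir -7.9 z [ 0.006  0.005 -1.   ] F [-1.  -0.5  0.1] M [-0.04  0.19 -0.05] op 33.6
```

View pics/w29.png

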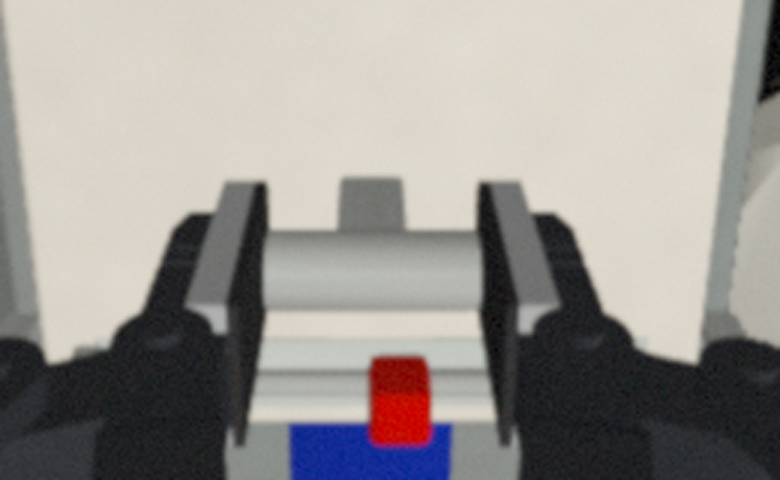

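```bash
python3 -m jog '[30,0.012,0.08,0.105,0,0,0, 30,0.012,0.08,0.105,0,0,0]'; python3 -m jog '[30,0.014,0.1,0.09,0,0,0, 30,0.014,0.1,0.09,0,0,0, 30,0,0,0,0,0,0]'; python3 -c "
from h import *
st()
f=eyes.grab_frame('wrist'); save(f,'w30')"
```

```text
clock: 23.5
tcp_pos: [0.4913, 0.3006, 0.1089]
tcp_rot: [2.37, 2.061, 0.005]
force: [4.6, 0.8, -15.8]
opening: 0.395
clock: 23.88
tcp_pos: [0.4924, 0.3084, 0.1146]
tcp_rot: [2.371, 2.061, 0.001]
force: [1.7, 1.0, -6.9]
opening: 0.396
t 23.88 tcp [0.4924 0.3084 0.1146] ydir -8.0 z [ 0.001  0.    -1.   ] F [ 1.7  1.  -6.9] M [-0.23 -0.56  0.42] op 33.8
```

View pics/w30.png

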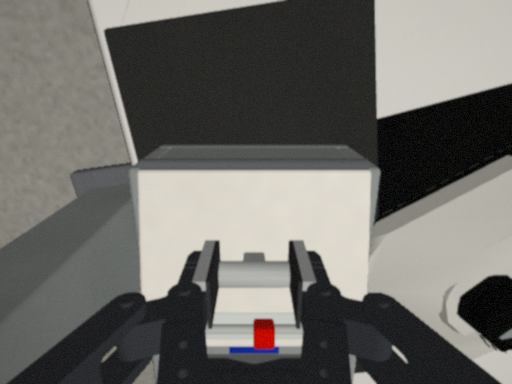

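```bash
python3 -m jog '[30,0.012,0.08,0.09,-0.3,0.04,0, 30,0.012,0.08,0.09,-0.3,0.04,0, 30,0.012,0.09,0.08,-0.3,0.04,0, 30,0.014,0.1,0.07,-0.3,0.04,0, 30,0.014,0.1,0.07,-0.3,0.04,0]'; cat >> h.py <<'E'
def pas():
    s=st(); M=R.from_rotvec(s['tcp_rot']).as_matrix(); b=s['tcp_pos']-M[:,2]*.0185
    b0=np.array([.4909,.2966,.1216]); d=(b-b0)*1e3; ys=d@[.14,.99,0]; print('dys',ys.round(1),'dz',d[2].round(1),'dx',(d@[.99,-.14,0]).round(1))
    p=np.array([51-ys,33+d[2]]); print('r',np.hypot(*p).round(1),'theta',np.degrees(np.arctan2(p[1],p[0])-np.arctan2(33,51)).round(1),'tilt',np.degrees(np.arcsin(-M[1,2])).round(1))
E
python3 -c "
from h import *
pas()"
```

```text
clock: 24.55
tcp_pos: [0.4944, 0.3224, 0.1253]
tcp_rot: [2.228, 1.927, -0.313]
force: [2.1, -4.4, -19.8]
opening: 0.393
t 24.55 tcp [0.4944 0.3224 0.1253] ydir -8.3 z [-0.042 -0.27  -0.962] F [  2.1  -4.4 -19.8] M [ 0.3  -0.68  0.17] op 33.5
dys 31.1 dz 21.5 dx -0.1
r 58.0 theta 37.0 tilt 15.7
```

```bash
python3 -m jog '[30,0.016,0.13,0.03,-0.2,0.03,0, 30,0.016,0.13,0.03,-0.2,0.03,0, 30,0.018,0.13,0.02,-0.2,0.03,0, 30,0.018,0.13,0.01,-0.2,0.03,0]'; python3 -c "
from h import *
pas()
f=eyes.grab_frame('wrist'); save(f,'w31')
f=eyes.grab_frame('scene');cv2.imwrite('pics/s31.png',cv2.resize(f['image'][130:250,180:310,::-1],None,fx=5,fy=5,interpolation=2))"
```

```text
clock: 25.05
tcp_pos: [0.4966, 0.3383, 0.1277]
tcp_rot: [2.142, 1.841, -0.479]
force: [-0.0, -7.0, -9.5]
opening: 0.389
t 25.05 tcp [0.4966 0.3383 0.1277] ydir -8.7 z [-0.069 -0.415 -0.907] F [-0.  -7.  -9.5] M [-0.35  0.04  0.58] op 33.2
dys 49.8 dz 22.9 dx -0.0
r 55.9 theta 55.9 tilt 24.5
```

View pics/w31.png

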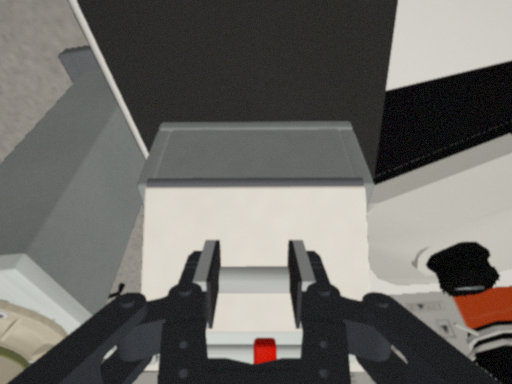

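View pics/s31.png

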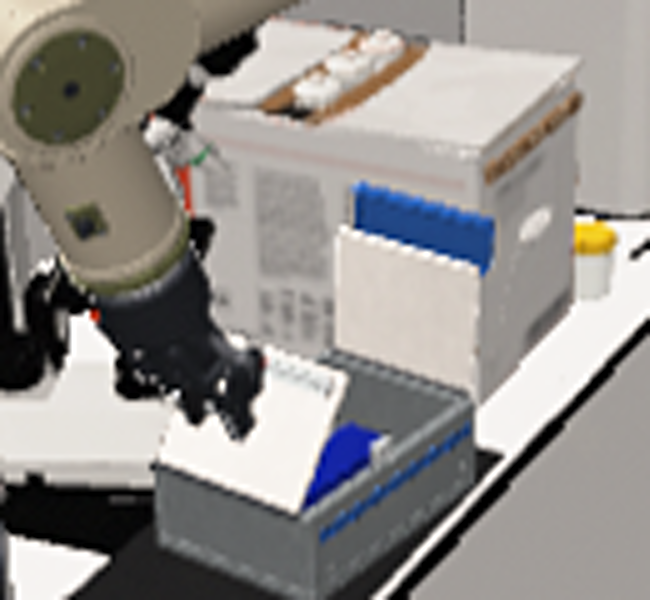

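```bash
python3 -m jog '[30,0.018,0.14,0.01,-0.2,0.03,0, 30,0.018,0.14,0.0,-0.2,0.03,0, 30,0.02,0.14,-0.01,-0.2,0.03,0, 30,0.02,0.14,-0.02,-0.2,0.03,0, 30,0.02,0.14,-0.03,-0.2,0.03,0]'; python3 -c "
from h import *
pas()
f=eyes.grab_frame('wrist'); save(f,'w32')
f=eyes.grab_frame('scene');cv2.imwrite('pics/s32.png',cv2.resize(f['image'][110:250,150:310,::-1],None,fx=4.2,fy=4.2,interpolation=2))"
```

```text
clock: 25.78
tcp_pos: [0.4998, 0.3598, 0.1235]
tcp_rot: [2.025, 1.728, -0.672]
force: [-3.4, -13.2, -15.2]
opening: 0.384
t 25.77 tcp [0.4998 0.3598 0.1235] ydir -9.3 z [-0.104 -0.581 -0.808] F [ -3.4 -13.2 -15.2] M [0.29 0.19 0.22] op 32.8
dys 74.7 dz 16.8 dx 0.4
r 55.2 theta 82.5 tilt 35.5
```

View pics/w32.png

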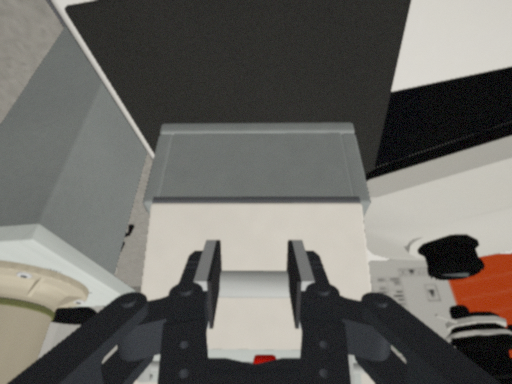

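View pics/s32.png

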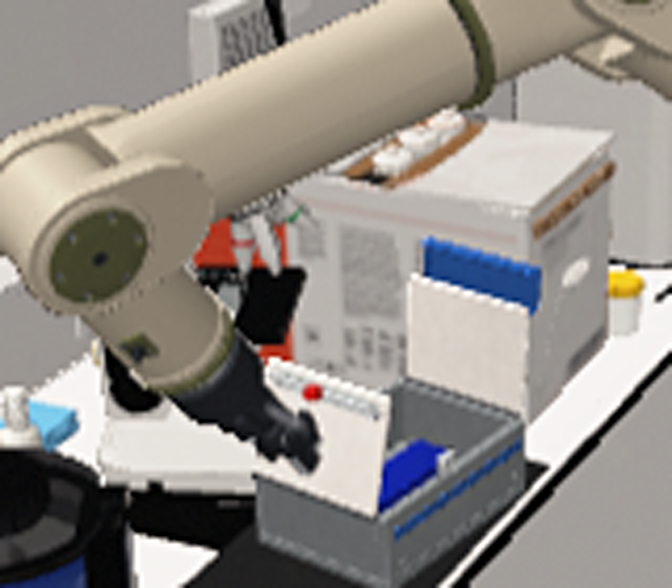

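```bash
python3 -m jog '[30,0.018,0.13,-0.05,-0.2,0.03,0, 30,0.018,0.13,-0.06,-0.2,0.03,0, 30,0.02,0.13,-0.07,-0.2,0.03,0, 30,0.02,0.13,-0.08,-0.2,0.03,0]'; python3 -c "
from h import *
pas()
f=eyes.grab_frame('scene');cv2.imwrite('pics/s33.png',cv2.resize(f['image'][110:250,150:310,::-1],None,fx=4.2,fy=4.2,interpolation=2))
f=eyes.grab_frame('top');cv2.imwrite('pics/t33.png',cv2.resize(f['image'][150:250,120:270,::-1],None,fx=5,fy=5,interpolation=2))"
```

```text
clock: 26.38
tcp_pos: [0.5025, 0.3761, 0.1126]
tcp_rot: [1.929, 1.636, -0.815]
force: [-5.0, -25.0, -22.3]
opening: 0.373
t 26.38 tcp [0.5025 0.3761 0.1126] ydir -9.8 z [-0.133 -0.694 -0.708] F [ -5.  -25.  -22.3] M [0.28 0.34 0.11] op 31.9
dys 93.4 dz 4.1 dx 1.0
r 56.3 theta 105.9 tilt 43.9
```

View pics/s33.png

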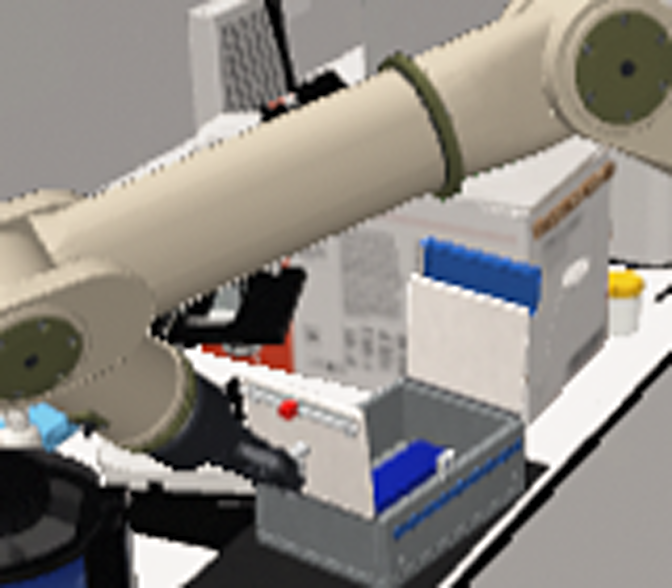

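View pics/t33.png

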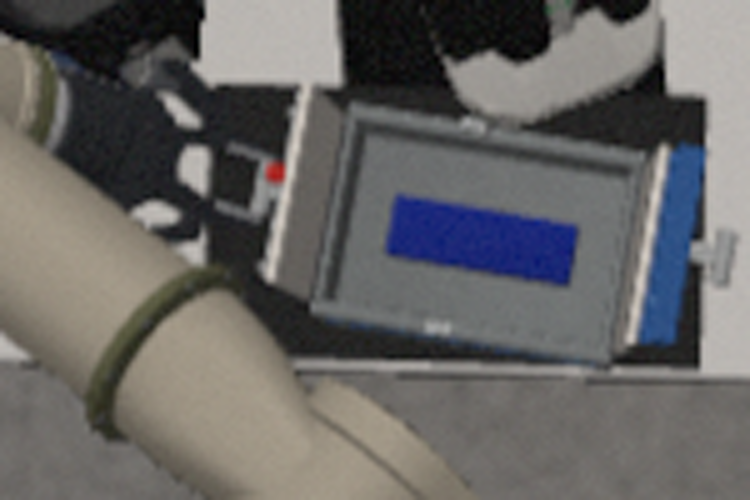

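```bash
python3 -m jog '[36,0,-0.02,0.01,0,0,0, 45,0,0,0,0,0,0, 55,0,0,0,0,0,0, 55,0,0,0,0,0,0]'; python3 -c "
from h import *
pas()
f=eyes.grab_frame('wrist');save(f,'w34')
f=eyes.grab_frame('top');cv2.imwrite('pics/t34.png',cv2.resize(f['image'][150:250,120:270,::-1],None,fx=5,fy=5,interpolation=2))"
```

```text
clock: 26.98
tcp_pos: [0.5019, 0.3794, 0.1149]
tcp_rot: [1.931, 1.642, -0.805]
force: [0.6, -0.8, -0.0]
opening: 0.642
t 26.98 tcp [0.5019 0.3794 0.1149] ydir -9.6 z [-0.128 -0.689 -0.713] F [ 0.6 -0.8 -0. ] M [ 0.75 -0.09 -0.02] op 54.9
dys 96.5 dz 6.5 dx -0.2
r 60.2 theta 106.2 tilt 43.6
```

View pics/w34.png

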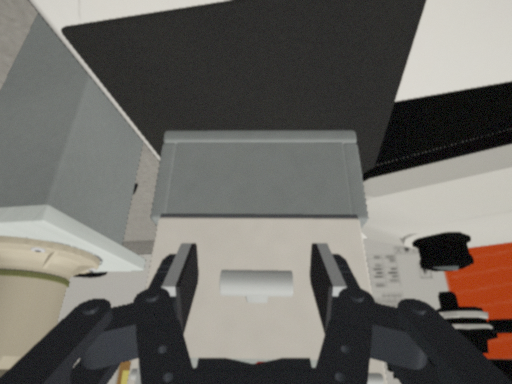

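View pics/t34.png

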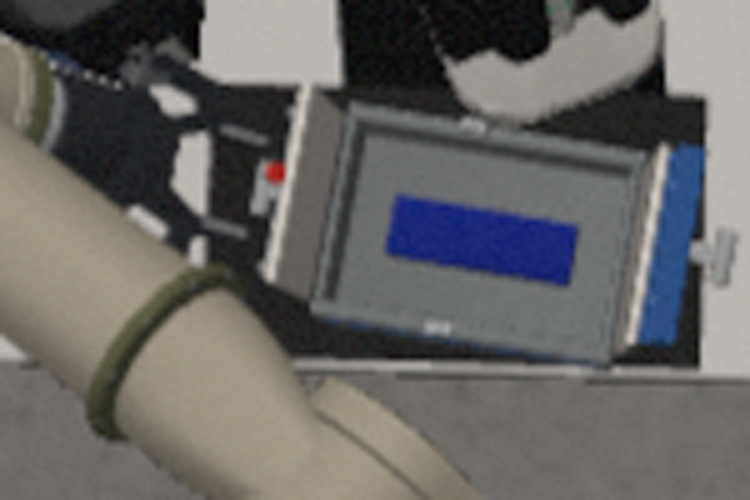

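```bash
python3 -m jog '[55,0.05,0.3,0.28,0,0,0, 55,0.08,0.4,0.4,0,0,0, 55,0.08,0.4,0.5,0,0,0]'; python3 -c "
from h import *
pas()"; python3 -m jog '[55,0,0.3,0.8,0.4,-0.05,0, 55,0,0.2,0.8,0.4,-0.05,0, 55,0,0,0.8,0.5,-0.05,0, 55,-0.2,0,0.8,0.5,-0.05,0,55,0,0,0,0,0,0]';python3 -c "
from h import *
pas()
for n in ('wrist','top','scene'):
  f=eyes.grab_frame(n);save(f,n+'35')
  if n!='wrist':
    y0,x0=(150,110) if n=='top' else (120,150)
    cv2.imwrite(f'pics/{n}35z.png',cv2.resize(f['image'][y0:y0+130,x0:x0+190,::-1],None,fx=4,fy=4,interpolation=2))"
```

```text
clock: 27.45
tcp_pos: [0.5007, 0.393, 0.1328]
tcp_rot: [1.932, 1.639, -0.832]
force: [0.3, -0.6, -2.4]
opening: 0.646
t 27.45 tcp [0.5007 0.393  0.1328] ydir -10.1 z [-0.146 -0.693 -0.706] F [ 0.3 -0.6 -2.4] M [ 0.76 -0.15 -0.04] op 55.1
dys 109.9 dz 24.2 dx -2.9
r 82.1 theta 102.9 tilt 43.9
clock: 28.08
tcp_pos: [0.4907, 0.4125, 0.2633]
tcp_rot: [2.141, 1.843, -0.545]
force: [-0.5, 0.4, 0.6]
opening: 0.645
t 28.07 tcp [0.4907 0.4125 0.2633] ydir -9.2 z [-0.11  -0.433 -0.895] F [-0.5  0.4  0.6] M [ 0.45 -0.13 -0.02] op 55.1
dys 122.9 dz 158.2 dx -15.5
r 204.3 theta 77.7 tilt 25.7
```

View pics/top35z.png

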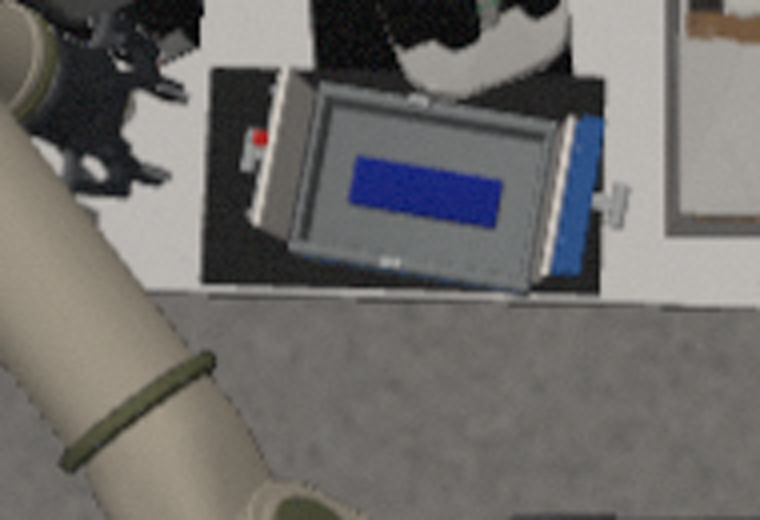

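View pics/scene35z.png

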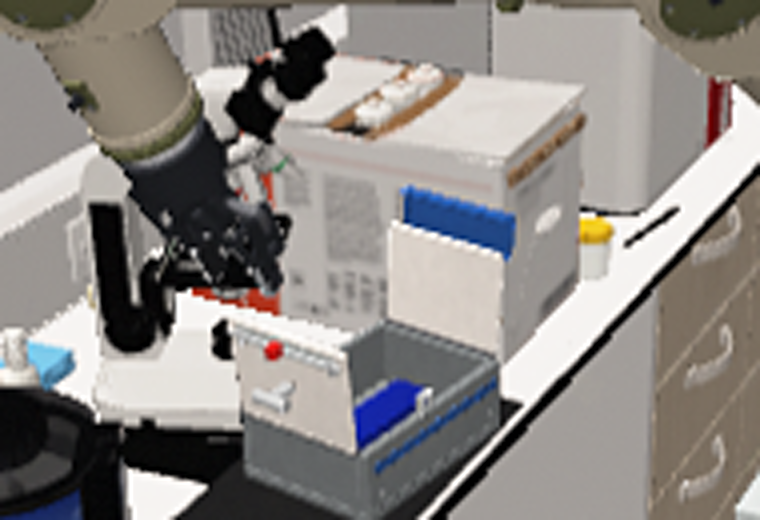

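View pics/wrist35.png

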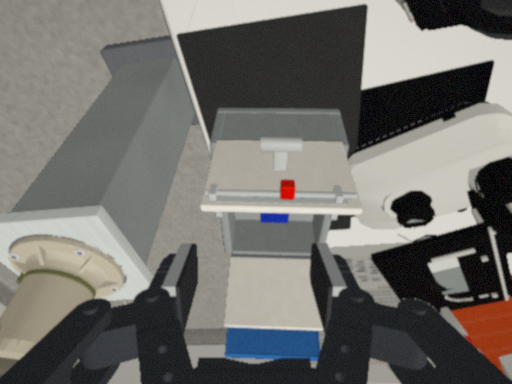

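```bash
python3 -c "
from h import *
t=eyes.grab_frame('top')
X=[.4825,.2365,-.14]
for d in (85,90,95,100,103):
    a=np.radians(d);c,s=np.cos(a),np.sin(a)
    A=lambda y,z:(0,-105+(y+105)*c-(z-81)*s,81+(y+105)*s+(z-81)*c)
    P=lambda y,z:(0,105+(y-105)*c+(z-81)*s,81-(y-105)*s+(z-81)*c)
    q=lambda m:((proj(t,W(X,m))-[110,150])*4).round(0)
    print(d,'act bar',q(A(0,134)),'pas bar',q(P(54,114)),'pas top edge in/out',q(P(0,81)),q(P(0,88)))
for l in ('timer','pot_a','pot_b'): print(l,[(np.round(r['location'],3).tolist(),round(r['p'],2)) for r in eyes.search_frame(l,t)[:2]])
"
```

```text
85 act bar [598. 199.] pas bar [264. 152.] pas top edge in/out [300. 150.] [292. 149.]
90 act bar [610. 202.] pas bar [259. 151.] pas top edge in/out [289. 148.] [281. 147.]
95 act bar [620. 204.] pas bar [255. 151.] pas top edge in/out [278. 147.] [270. 145.]
100 act bar [631. 207.] pas bar [251. 151.] pas top edge in/out [267. 145.] [259. 144.]
103 act bar [636. 208.] pas bar [248. 151.] pas top edge in/out [261. 144.] [253. 143.]
timer [([0.461, 0.113, 0.195], 0.62)]
pot_a [([0.499, 0.353, 0.161], 0.66), ([0.464, 0.113, 0.19], 0.59)]
pot_b [([0.499, 0.353, 0.161], 0.66), ([0.464, 0.113, 0.19], 0.59)]
```

View pics/scene35.png

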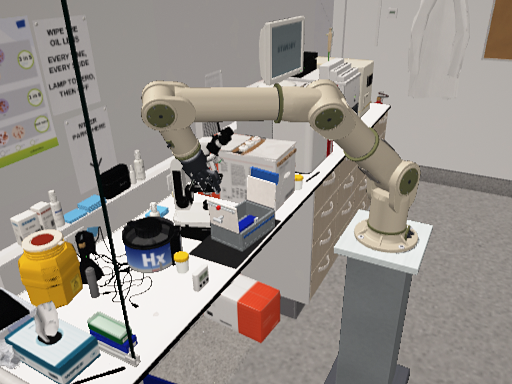

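View pics/top35.png

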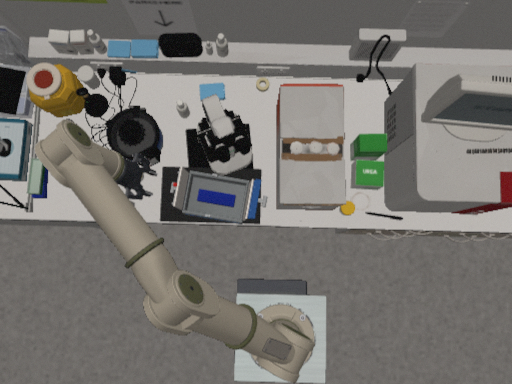

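The scene picture shows both leaves standing open, with the pot at (182,262) and the timer at (201,278) where they were. Pot_b and the pen are in place, and the arm is clear of everything. I'm handing in.

```bash
python3 -c "
from plant import order,status
print(order.close_job(), status.get_state()['clock'])"
```

```text
the job is handed in; nothing more can be done
the job is handed in; nothing more can be done
```

Both leaves of the safe are open past upright and stayed there after I let go. I handed the job in shortly after 28 s of the 58 s allowed.

- **Active leaf (blue strip), opened first:** I lifted it by its bar. In the last pictures it stood at about 94–95°.
- **Bolt:** I pushed the thumb-piece about 10.6 mm with shut fingers. The picture afterwards showed both rod tips clear of the keepers by about equal gaps, and the leaf then lifted freely.
- **Passive leaf:** I lifted it by its bar. It stood at about 96–99° in the last pictures.
- **Safe and things around it:** In the top view the safe's corners were within about 1–2 pixels (about 3.6 mm each) of where they started. By eye, both pots, the timer and the pen were where they had been. The gripper was empty and clear of everything.

**Checks that disagreed or failed:**
- **Fingertip height:** The tips were about 10–20 mm farther back than the stated tool data implied. My first attempt on the active bar therefore closed just above it, without harm, and I lowered the hand by picture and force after that.
- **Force peak:** Near the end of the passive lift the wrist read about 25 N sideways (34 N in total), close to the safe's 30 N sliding limit. I released there, and the later pictures showed no clear shift.
- **Detector:** The final search for the timer and pots returned wrong places (the raised leaves), so I checked those only by eye.

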